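# Lay a culture flask down on the viewing plate

## Robot

A 6-joint arm with a two-finger parallel gripper is mounted at the origin on the work surface. World frame = base frame: x ahead of the robot, y to its left, z up, the work surface at z = 0. Lengths are in mm, angles in rad, forces in N, time in s.
With the tool pointing down it reaches from about 400 to 925 mm from the base axis. Payload 12.5 kg.
Tool frame: the origin (TCP) lies midway between the tips of the shut fingers; the grasp point (between the pads) lies 19 mm behind it; y points along the fingers, x is the direction in which the jaws open and shut, and the axes are right-handed (so a half turn about y gives the same grasp; the last joint's range is limited). The gripper opens to 95 mm and grips with 3 to 60 N. Pads are 20 mm wide; open, the fingers measure 119 mm over their backs; the gripper's body (75 mm by 180 mm) begins 59 mm behind the grasp point.
Start: joints at [1, 0.491, 1.559, -0, 1.092, -0.106], TCP at [280.14, 558.72, 214.661] pointing down, gripper open.
Joint ranges: [-3.1, 3.1], [-0.84, 2.19], [0.05, 2.79], [-1.13, 4.28], [0.06, 2.93], [-2.69, 2.69]. Speed limits (rad/s): [2.22, 2.22, 2.79, 3.14, 3.14, 3.14].

## Interface

Orientations are given as [roll, pitch, yaw] about the fixed x, y, z axes, in that order (R = Rz(yaw) Ry(pitch) Rx(roll)).
In Python, from cell import env, vision, job gives the robot as it stands.
- The arm moves only by the shell command python3 -m crank 'ROWS' [OPENING]. ROWS is JSON, a list of rows, each a list of 6 numbers: the shift along the tool's x, y, z in mm, then the turn, a rotation vector about the tool's x, y, z in degrees. In form: [[x, y, z, rx, ry, rz], ...]. A call has 1 to 5 rows; each row is the pose to reach, as a shift and turn from the pose measured when the call began, along the tool's axes at that moment; what a row does not reach only later rows make up. A row lasts 1/10 s, in which the tool goes at most 50 mm and 8.59 degrees, less where a joint would pass 70% of its speed; a pose out of reach is approached as far as the arm can. A call with a gripper value outside its range is refused whole. OPENING is the opening, from 0 (shut) to 1 (fully open), set as the call begins (- or left out, the last holds). The fingers move at their own pace and stop on an object; the grip force is fixed at half the most. Time passes only in rows, so rows that repeat a pose let the fingers close. It gives the time, the measured TCP pose, the force and the opening at its end, in the units of the state.
- env.state(): the state, without advancing time (a new reading comes with each control period).
- vision.read_camera(name): name is "scene" or "top" or "wrist"; returns (picture, depth): 420x560x3 uint8, blue, green, red; 420x560 float32, mm along the optical axis (not along the pixel's ray), 0 where there is no reading.
- vision.calibration(name): a dict with "vertical_fov" (degrees; the focal length in pixels is half the picture's height over the tangent of half this angle, whatever the lens; pixels are square), "cx", "cy" (the principal point, pixels), "dist" ([k1, k2, p1, p2, k3] as OpenCV has them; the pictures are not rectified), "pose" (4x4, takes a point from camera to world coordinates). Camera axes: x right, y down, z forward; pixel columns grow to the right and rows downward; lengths in mm; the calibration is good to about 2 mm. A picture is of the moment at which its call begins: read the wrist's pose just before it. calibration takes no time and is no camera call; for the wrist camera it gives the pose at the moment of the call.
- job.job_done(): hands the job in, once; it reports no verdict.
The state is a dict: "t": time; "joints": joint angles; "qvel": joint speeds; "tau": joint torques, N m; "eef_pos": TCP position; "tcp_rot": TCP orientation; "ft_force": force on the tool from outside, world axes, zero at the start; "moment": the same for the moment, N m; "opening": opening from 0.0 (shut) to 1.0 (fully open).
Only numpy, scipy, OpenCV 4.12 (cv2) and the standard library are available. Lean on these libraries where they do the work, as an engineer would, in place of code of your own. Each camera call takes 0.05 s, during which the arm holds its last target.

## Task

The blue-capped culture flask stands on end on the white viewing plate, in front of the black stop bar. With the fingertips tip it over, away from the stop, and let it down gently all the way (it must not drop or slam) until it lies on its broad face on the lit window; then push it back until its base sits square and flush against the stop. Do not lift or carry the flask off the plate or squeeze it hard, leave the things around it where they are, and end clear of it.

Things in the scene. Friction and masses are not known exactly. Their poses are not given: they have to be found in the camera images.
- flask: Clear empty flask, blue cap, 120 g, 175 mm tall, loose, standing on its base. Origin: centre of the base. z: base to cap; x: width; y: thickness, at first within 0.12 rad of the plate's +y, away from the stop (base 5 to 25 mm from it). Body 85 (x) x 40 (y) mm, up to 108 mm; shoulder 46 x 30 mm to 117 mm; neck 25 mm diameter. It must end with its +y broad face down and z along the plate's +y.
- flask_cap (a point): Centre of the blue cap (cylinder 30 mm diameter, 30 mm long, from 145 to 175 mm above the base), on the flask's z axis 160 mm from its base. Same axes as the flask.
- flask_heel (a point): Middle of the flask's base edge on its +y side, 20 mm from the base's centre, about which it is tipped; it stays down on the plate but may slide. The flask passes its balance point at about 0.3 rad of tilt and then falls freely unless held back. Same axes as the flask.
- viewing_plate: White fixed plate 30 mm thick with a lit black-framed window (105 x 105 mm, flush). Origin on the table, near the window's middle; in its own frame it spans x -100 to +100 mm, y -105 to +55 mm. Its yaw varies. A flask laid against the stop overhangs the +y edge with neck and cap (cap's underside 35 mm above the table).
- stop_face (a point): Foot of the black stop bar's working face, in its middle, at the plate's top (30 mm above the table), 80 mm from the plate's origin along its -y. The face is upright, looks along the plate's +y, is 170 mm long and 20 mm high. Fixed to the plate; same axes.
- spare_flask: Bystander: an equal flask with a red cap, standing on the table, 175 mm tall. Origin: centre of its base. Leave alone.
- rinse_bottle: Bystander: grey bottle, 64 mm diameter, 170 mm tall. Origin: centre of its base.
- sample_jar: Bystander: clear jar with a white lid, 60 mm diameter, 75 mm tall. Origin: centre of its base.
- culture_dish: Bystander: flat round dish with amber content, 90 mm diameter, 16 mm tall. Origin: centre of its underside.
- tip_box: Bystander: blue box with white lid, 85 x 120 x 60 mm. Origin: centre of its underside.
- marker: Bystander: white and green marker pen lying on the table, 130 mm long along its x, 13 mm thick. Origin: underside, middle.
There are look-alikes about, which are no part of the job. What is shaped like the flask but pink or yellow is not meant.

How it is judged:
By the outcome, as a careful person would: the job done as asked, in the order asked, and still so for the second after the job is handed in, with the robot touching nothing.
It also fails if it takes over 72 s, if anything falls off the work surface, if the arm or the gripper's body presses on something with over 40 N, if the wrist force passes 120 N, or if a joint passes its speed limit or range.

## Working session

There is one attempt and no reset: what is moved stays moved. The work goes in short steps, Python scripts to look and compute and a shell command to move; the robot and the scene stay as the last step left them, time stands still between calls to the robot, and variables do not carry over. Pictures are saved under pics/ and viewed, and the job is handed in when it is done.

```bash
ls -la; mkdir -p pics
python3 - <<'E'
from cell import env, vision, job
import cv2
print(env.state())
for n in ("scene","top","wrist"):
    c=vision.calibration(n); print(n,c)
    p,d=vision.read_camera(n)
    cv2.imwrite(f"pics/{n}0.png",p)
    import numpy as np; np.save(f"pics/{n}0.npy",d)
E
```

```text
total 12
drwxr-xr-x  3 agent agent 4096 Dec  6 19:21 .
drwxr-xr-x 23 root  root  4096 Dec  6 19:21 ..
drwxr-xr-x  2 agent agent 4096 Dec  6 19:21 pics
{'t': 0.0, 'joints': array([ 1.00037600e+00,  4.91562649e-01,  1.55945729e+00, -2.54318322e-05,
        1.09171133e+00, -1.05599387e-01]), 'qvel': array([ 7.52517802e-04, -4.12307308e-04,  6.20943990e-05,  1.23573532e-03,
       -1.59796100e-03, -1.14129414e-04]), 'tau': array([ 3.81251466e-04, -6.12652588e+01, -2.58182305e+01,  6.92050369e-02,
        4.82130842e-02, -1.42698177e-04]), 'eef_pos': array([280.01245361, 558.48329172, 214.05713287]), 'tcp_rot': array([-1.57069874e+00,  1.13465877e-03,  1.10598718e+00]), 'ft_force': array([ 0.37052249, -0.08694888, -0.66434156]), 'moment': array([ 0.02974784, -0.02988314,  0.00861136]), 'opening': 1.0017687265320816}
scene {'vertical_fov': 55.581354092865105, 'cx': 284.9158515037, 'cy': 213.2026175516599, 'dist': array([-0.03421332,  0.        ,  0.        ,  0.        ,  0.        ]), 'pose': array([[-6.55742477e-01,  6.47924109e-01, -3.87551484e-01,
         9.11956234e+02],
       [ 7.5
[... 586 characters left out ...]
6e+00],
       [-1.57771669e-02, -7.41261072e-02, -9.97124065e-01,
         1.07695652e+03],
       [ 0.00000000e+00,  0.00000000e+00,  0.00000000e+00,
         1.00000000e+00]])}
wrist {'vertical_fov': 71.05362546537754, 'cx': 279.83129368068535, 'cy': 208.69183450703736, 'dist': array([0.01803965, 0.        , 0.        , 0.        , 0.        ]), 'pose': array([[ 4.49372444e-01,  8.66614476e-01,  2.16895729e-01,
         2.20201081e+02],
       [ 8.93343006e-01, -4.35480938e-01, -1.10881137e-01,
         5.88367143e+02],
       [-1.63724316e-03,  2.43589210e-01, -9.69877114e-01,
         3.85182620e+02],
       [ 0.00000000e+00,  0.00000000e+00,  0.00000000e+00,
         1.00000000e+00]])}
```

View pics/scene0.png

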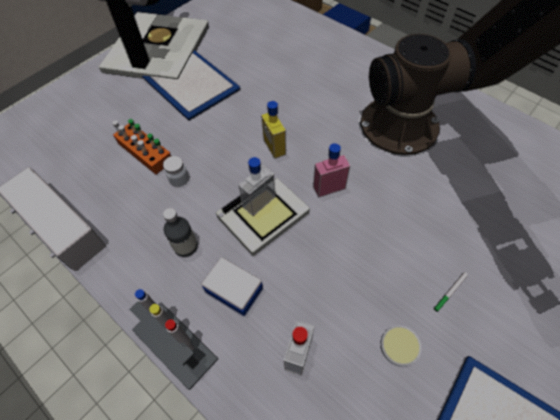

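View pics/top0.png

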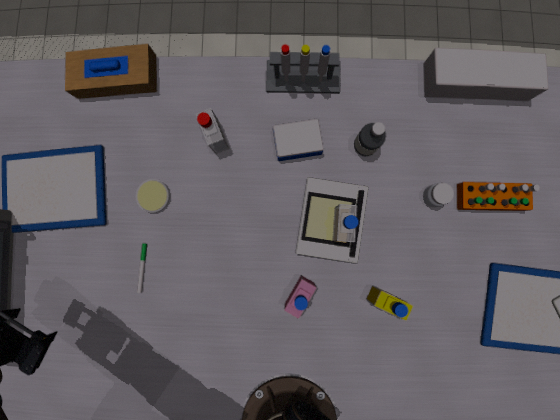

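View pics/wrist0.png

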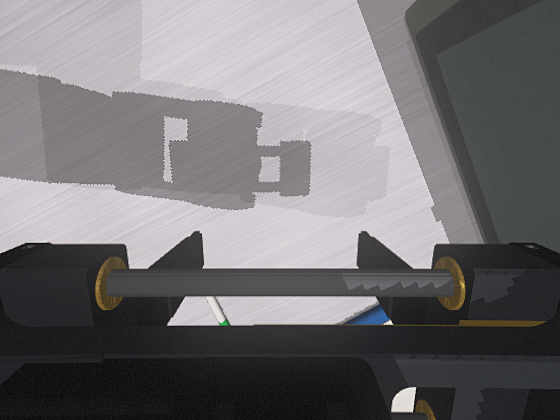

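The flask is probably the clear one with the blue cap on the white plate: top (350,222), scene (254,165). These could be mistaken for it:
- the pink one with a blue cap, top (301,302)
- the yellow one with a blue cap, top (400,310)
- the red-capped spare, top (205,120)

I'll check the choice in a close crop and measure it.

```bash
cat > h.py <<'E'
import numpy as np, cv2
from cell import env, vision, job
def K(c):
    f=210/np.tan(np.radians(c["vertical_fov"]/2)); return np.array([[f,0,c["cx"]],[0,f,c["cy"]],[0,0,1.]])
def rays(c,uv):
    p=cv2.undistortPoints(np.array(uv,float).reshape(-1,1,2),K(c),c["dist"]).reshape(-1,2)
    d=np.c_[p,np.ones(len(p))]@c["pose"][:3,:3].T
    return c["pose"][:3,3],d
def onz(c,uv,z):
    o,d=rays(c,uv); return o+d*((z-o[2])/d[:,2])[:,None]
def proj(c,P):
    T=np.linalg.inv(c["pose"]); r,_=cv2.Rodrigues(T[:3,:3]); 
    return cv2.projectPoints(np.array(P,float).reshape(-1,1,3),r,T[:3,3],K(c),c["dist"])[0].reshape(-1,2)
def crop(p,u0,u1,v0,v1,s,name):
    cv2.imwrite(name,cv2.resize(p[v0:v1,u0:u1],None,fx=s,fy=s,interpolation=cv2.INTER_CUBIC))
E
python3 - <<'E'
from h import *
a=cv2.imread("pics/top0.png");b=cv2.imread("pics/scene0.png")
crop(a,285,385,170,270,6,"pics/top_c.png"); crop(b,205,320,145,260,5,"pics/scene_c.png")
E
```

```text
(no output)
```

View pics/top_c.png

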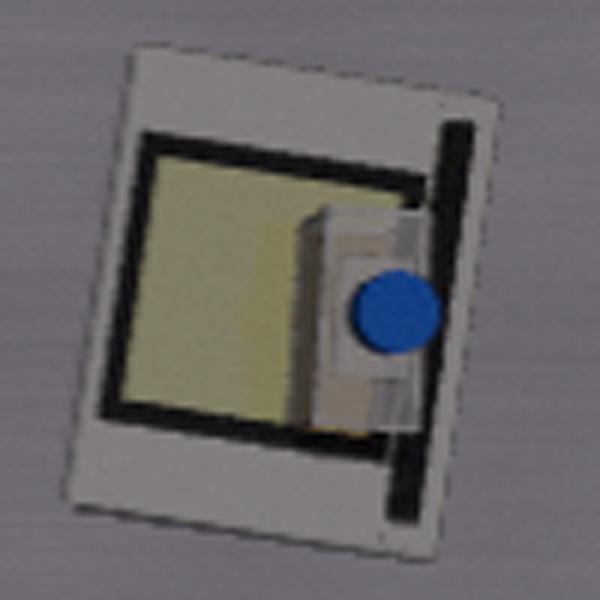

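View pics/scene_c.png

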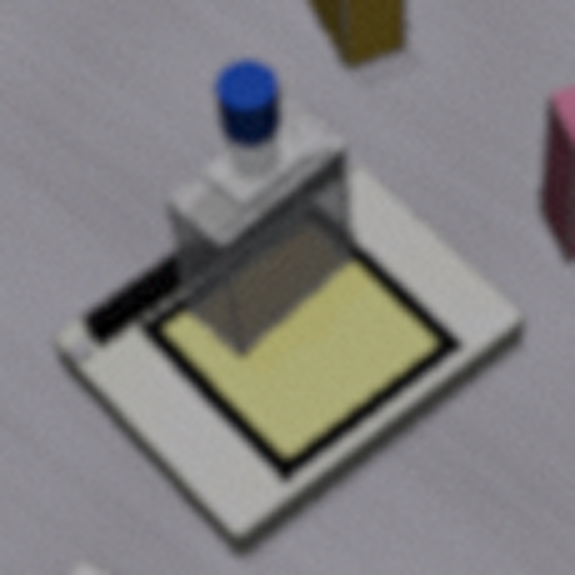

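```bash
cat >> h.py <<'E'
def up(pts,u0,v0,s): return [( u0+(x+.5)/s-.5, v0+(y+.5)/s-.5) for x,y in pts]
E
python3 - <<'E'
from h import *
ct=vision.calibration("top"); cs=vision.calibration("scene")
np.set_printoptions(precision=1,suppress=True)
P=onz(ct,up([(135,45),(497,100),(437,560),(70,505)],285,170,6),30)
print("top plate TL TR BR BL",P, [np.linalg.norm(P[i]-P[(i+1)%4]) for i in range(4)])
# plate: TL=(+y,..). +y image left; x axis: right handed z up: x = y cross z
TL,TR,BR,BL=P
y=((TL-TR)+(BL-BR)); yaw=np.arctan2(-y[0],y[1]); x=((TL-BL)+(TR-BR)); print("yaw from y",yaw, "from x",np.arctan2(x[1],x[0]))
print("center",P.mean(0))
W=onz(ct,up([(143,133),(425,180),(385,458),(100,415)],285,170,6),30); print("win",W)
# scene plate corners
S=onz(cs,up([(525,320),(240,545),(60,345),(355,170)],205,145,5),30); print("scene",S)
Ws=onz(cs,up([(458,345),(287,475),(150,328)],205,145,5),30); print("scene win",Ws)
print("stop foot? top view top-face left edge z50",onz(ct,up([(443,122),(388,518)],285,170,6),50))
print("stop right edge z50",onz(ct,up([(475,122),(420,520)],285,170,6),50))
# cap centroid by colour
a=cv2.imread("pics/top0.png"); b=cv2.imread("pics/scene0.png")
def blue(p,box):
    h=cv2.cvtColor(p,cv2.COLOR_BGR2HSV); m=cv2.inRange(h,(100,150,50),(125,255,255)); u0,u1,v0,v1=box
    ys,xs=np.nonzero(m[v0:v1,u0:u1]); return xs.mean()+u0,ys.mean()+v0,len(xs), xs.min()+u0,xs.max()+u0,ys.min()+v0,ys.max()+v0
print(blue(a,(335,370,205,240)),blue(b,(240,270,150,180)))
u=blue(a,(335,370,205,240)); print("cap top",onz(ct,[u[:2]],203))
u=blue(b,(240,270,150,180)); print("cap mid scene",onz(cs,[u[:2]],193))
print("cap top scene ",onz(cs,up([(247,85)],205,145,5),205))
print("flask sh top",onz(ct,up([(325,205),(432,208),(420,430),(315,430)],285,170,6),138))
print("flask sh scene",onz(cs,up([(347,150),(228,243),(170,205)],205,145,5),138))
E
```

```text
top plate TL TR BR BL [[ 639.1  -34.    30. ]
 [ 618.3 -190.2   30. ]
 [ 421.2 -166.    30. ]
 [ 441.5   -9.6   30. ]] [np.float64(157.6159658469301), np.float64(198.64657972982744), np.float64(157.70614377746904), np.float64(199.10516544169434)]
yaw from y -0.13077692470720545 from x -0.12228849341442007
center [530.  -99.9  30. ]
win [[ 601.1  -38.    30. ]
 [ 583.1 -159.3   30. ]
 [ 464.  -143.3   30. ]
 [ 479.9  -21.7   30. ]]
scene [[ 446.5   -5.5   30. ]
 [ 643.1  -30.    30. ]
 [ 620.1 -184.3   30. ]
 [ 431.2 -141.2   30. ]]
scene win [[ 481.8  -22.7   30. ]
 [ 598.5  -38.9   30. ]
 [ 581.1 -155.2   30. ]]
stop foot? top view top-face left edge z50 [[ 606.  -163.7   50. ]
 [ 439.5 -142.1   50. ]]
stop right edge z50 [[ 606.2 -177.2   50. ]
 [ 438.9 -155.5   50. ]]
(np.float64(350.9182389937107), np.float64(221.55974842767296), 159, np.int64(344), np.int64(358), np.int64(215), np.int64(228)) (np.float64(253.912), np.float64(164.344), 125, np.int64(249), np.int64(259), np.int64(158), np.int64(172))
cap top [[ 519.4 -123.1  203. ]]
cap mid scene [[ 519.8 -124.   193. ]]
cap top scene  [[ 520.1 -122.2  205. ]]
flask sh top [[ 562.5 -104.1  138. ]
 [ 562.2 -145.3  138. ]
 [ 477.  -141.4  138. ]
 [ 476.3 -101.3  138. ]]
flask sh scene [[ 481.9  -96.8  138. ]
 [ 561.3 -103.2  138. ]
 [ 563.4 -140.6  138. ]]
```

```bash
cat >> h.py <<'E'
from scipy.spatial.transform import Rotation as Ro
def goal(yaw,phi):   # tool x along plate +y-ish dir at angle yaw (world), tilted phi(rad): fingers point down and toward -dir
    return Ro.from_euler('z',yaw)*Ro.from_euler('x',-np.pi/2)*Ro.from_euler('z',phi)
def rel(pos,R,s=None):
    s=s or env.state(); R0=Ro.from_euler('xyz',s["tcp_rot"])
    d=R0.inv().apply(np.array(pos,float)-s["eef_pos"]); r=(R0.inv()*R).as_rotvec(degrees=True)
    return np.r_[d,r].round(1)
E
python3 - <<'E'
from h import *
np.set_printoptions(precision=1,suppress=True)
ct=vision.calibration("top")
print("pink cap, yellow cap z205-30",onz(ct,[(301,302),(400,310)],175))
print("tipbox",onz(ct,[(298,138)],60),"jar",onz(ct,[(440,194)],75),"bottle",onz(ct,[(378,130)],170),"spare",onz(ct,[(205,120)],175),"dish",onz(ct,[(153,196)],16))
print(rel((520,-123,290),goal(1.50,0)))
E
```

```text
pink cap, yellow cap z205-30 [[ 342.4  -20.2  175. ]
 [ 328.3 -237.8  175. ]]
tipbox [[734.2  -8.3  60. ]] jar [[ 597.  -363.7   75. ]] bottle [[ 729.5 -188.3  170. ]] spare [[744.8 205.1 175. ]] dish [[584.  372.1  16. ]]
[-501.8  -75.4 -520.    -0.   -22.6   -0. ]
```

```bash
python3 -m crank '[[-10,-45,-10,0,0,0],[-40,-75,-40,0,0,0],[-73,-75,-74,0,0,0],[-106,-75,-108,0,0,0],[-139,-75,-142,0,0,0]]'; python3 -m crank '[[-33,0,-34,0,0,0],[-66,0,-68,0,0,0],[-99,0,-102,0,0,0],[-132,0,-136,0,0,0],[-165,0,-170,0,0,0]]'; python3 -m crank '[[-33,0,-34,0,0,0],[-66,0,-68,0,0,0],[-99,0,-102,0,0,0],[-132,0,-136,0,0,0],[-165,0,-170,0,0,0]]';python3 - <<'E'
from h import *
print(env.state()["joints"].round(2),rel((520,-123,290),goal(1.50,0)))
E
```

```text
t: 0.65
eef_pos: [344.8, 369.0, 289.4]
tcp_rot: [-1.571, 0.001, 1.107]
ft_force: [2.2, 0.5, -0.0]
opening: 0.998
t: 1.15
eef_pos: [423.0, 143.5, 289.6]
tcp_rot: [-1.571, 0.0, 1.107]
ft_force: [1.3, 0.7, 0.6]
opening: 0.995
t: 1.65
eef_pos: [501.4, -82.2, 289.7]
tcp_rot: [-1.571, 0.0, 1.106]
ft_force: [0.7, 1.2, 0.2]
opening: 1.001
[-0.29  0.25  1.73 -0.    1.16 -1.4 ] [-28.2  -0.3 -34.9   0.  -22.5  -0. ]
```

```bash
python3 -m crank '[[-10,0,-12,0,-8,0],[-20,0,-24,0,-16,0],[-28,0,-35,0,-22.5,0]]'; python3 -m crank '[[30,-10,0,0,0,8],[60,-20,0,0,0,16],[90,-30,0,0,0,24],[120,-40,0,0,0,32],[150,-40,0,0,0,40]]'; python3 -m crank '[[0,0,0,0,0,5],[0,0,0,0,0,10],[0,0,0,0,0,10]]'
python3 - <<'E'
from h import *
print(env.state()["joints"].round(2),env.state()["tcp_rot"],rel((528,60,70),goal(1.50,np.radians(50))))
E
```

```text
t: 1.95
eef_pos: [520.2, -124.1, 289.4]
tcp_rot: [-1.57, 0.0, 1.504]
ft_force: [0.0, 0.1, 0.1]
opening: 0.997
t: 2.45
eef_pos: [530.8, 27.1, 331.4]
tcp_rot: [-1.577, 0.704, 1.5]
ft_force: [0.9, -0.4, 0.0]
opening: 1.0
t: 2.75
eef_pos: [530.6, 28.4, 329.7]
tcp_rot: [-1.573, 0.88, 1.505]
ft_force: [0.3, 0.2, -0.4]
opening: 1.002
[ 0.3   0.43  1.62 -0.81  1.52 -0.98] [-1.57281897  0.88049362  1.50511556] [ 2.202e+02  1.412e+02  4.900e+00  3.000e-01  2.000e-01 -4.000e-01]
```

Run:
```python
from h import *
print(rel((520,-123,290),goal(1.50,0)))
```

```text
[-66.  142.3   0.9   0.2   0.3 -50.4]
```

```bash
python3 -m crank '[[-10,24,0,0,0,-8],[-20,48,0,0,0,-16],[-31,72,0,0,0,-24],[-42,96,0,0,0,-32],[-54,120,0,0,0,-40]]';python3 - <<'E'
from h import *
print(rel((520,-123,275),goal(1.50,0)))
E
```

```text
t: 3.25
eef_pos: [522.9, -99.5, 296.4]
tcp_rot: [-1.579, 0.176, 1.505]
ft_force: [1.0, 0.5, -1.3]
opening: 1.001
[-19.5  25.2   1.6   0.5   0.3 -10.1]
```

```bash
python3 -m crank '[[-10,15,1,0.5,0.3,-8],[-19.5,25,1.6,0.5,0.3,-10],[-19.5,25,1.6,0.5,0.3,-10]]';python3 - <<'E'
from h import *
np.set_printoptions(precision=2,suppress=True)
s=env.state();c=vision.calibration("wrist"); p,d=vision.read_camera("wrist"); cv2.imwrite("pics/w1.png",p)
print(s["eef_pos"],s["tcp_rot"])
import pickle; pickle.dump(c,open("pics/w1.pkl","wb"))
h=cv2.cvtColor(p,cv2.COLOR_BGR2HSV); m=cv2.inRange(h,(100,150,50),(125,255,255))
n,l,st,ce=cv2.connectedComponentsWithStats(m)
for i in range(1,n):
    if st[i,4]>200: print(st[i],ce[i],onz(c,[ce[i]],205))
E
```

```text
t: 3.55
eef_pos: [519.6, -125.8, 275.1]
tcp_rot: [-1.572, -0.0, 1.495]
ft_force: [0.2, 0.6, 0.2]
opening: 1.0
[ 519.56 -125.8   275.14] [-1.57 -0.    1.5 ]
```

View pics/w1.png

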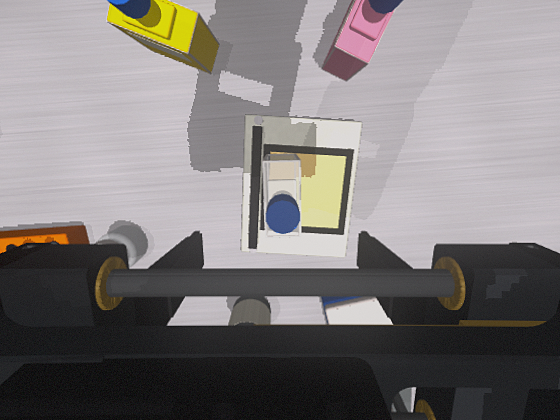

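Run:
```python
from h import *
import pickle
np.set_printoptions(precision=2,suppress=True)
p=cv2.imread("pics/w1.png"); c=pickle.load(open("pics/w1.pkl","rb"))
h=cv2.cvtColor(p,cv2.COLOR_BGR2HSV); m=cv2.inRange(h,(100,90,40),(130,255,255)); m[:,:240]=0; m[:,320:]=0;m[:185]=0;m[245:]=0
ys,xs=np.nonzero(m); print(len(xs),xs.min(),xs.max(),ys.min(),ys.max())
crop(p,230,370,105,265,4,"pics/w1c.png")
```

```text
906 266 299 195 233
```

View pics/w1c.png

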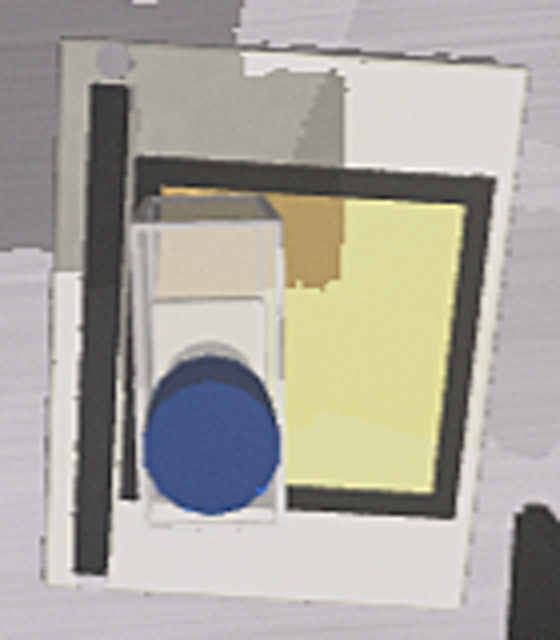

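Run:
```python
from h import *
import pickle
np.set_printoptions(precision=1,suppress=True)
c=pickle.load(open("pics/w1.pkl","rb"))
f=lambda pts,z: print(onz(c,up(pts,230,105,4),z))
f([(212,446)],205); f([(133,222),(284,222),(277,522),(150,523)],138)
f([(129,86),(106,575)],50)
f([(60,38),(526,68),(462,605),(45,580)],30)
```

```text
[[ 519.8 -124.4  205. ]]
[[ 476.8 -141.2  138. ]
 [ 479.8 -102.1  138. ]
 [ 561.6 -108.9  138. ]
 [ 559.2 -143.9  138. ]]
[[ 440.3 -144.1   50. ]
 [ 608.1 -167.8   50. ]]
[[ 422.5 -167.    30. ]
 [ 444.3  -10.7   30. ]
 [ 638.4  -36.6   30. ]
 [ 616.2 -193.3   30. ]]
```

```bash
python3 -m crank '[[1.8,45,0,0,0,0],[1.8,85,0,0,0,0],[1.8,97,0,0,0,0],[1.8,97,0,0,0,0]]' 0.6;  python3 -m crank '[[0,0,0,0,0,0],[0,0,0,0,0,0],[0,0,0,0,0,0]]' 0.42
python3 - <<'E'
from h import *
np.set_printoptions(precision=2,suppress=True)
s=env.state();p,d=vision.read_camera("wrist"); crop(p,180,390,140,320,3.5,"pics/w2.png")
p,d=vision.read_camera("scene"); crop(p,205,320,125,260,4.5,"pics/s2.png")
print(rel((520,-124,178),goal(1.5,0)))
E
```

```text
t: 4.0
eef_pos: [520.1, -122.2, 178.3]
tcp_rot: [-1.571, 0.001, 1.498]
ft_force: [0.7, 0.2, 0.5]
opening: 0.719
t: 4.3
eef_pos: [520.7, -122.2, 179.7]
tcp_rot: [-1.573, 0.002, 1.498]
ft_force: [0.3, -0.1, 0.5]
opening: 0.472
[-1.8  1.1  0.2  0.1 -0.1 -0.1]
```

View pics/w2.png

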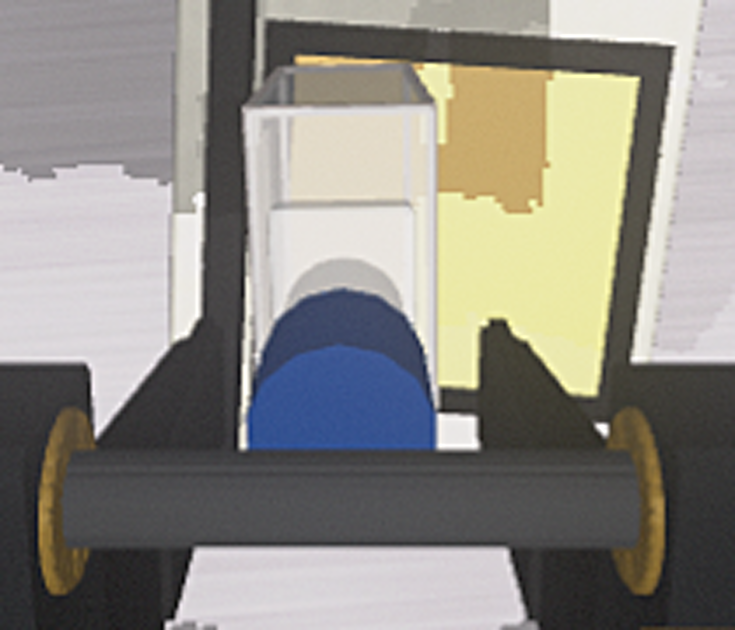

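View pics/s2.png

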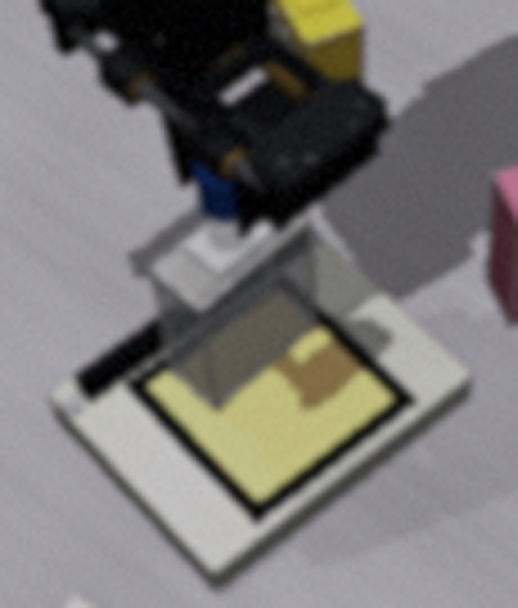

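```bash
cat >> h.py <<'E'
YAW=1.5; C0=np.array([519.8,-124.,30.]); DIR=np.array([np.cos(YAW),np.sin(YAW),0])
def fl(th,slide=0):
    n=np.array([np.cos(th),-np.sin(th)]);u=np.array([np.sin(th),np.cos(th)]);H=np.array([20.+slide,0])
    return lambda L,w: H+(w-20)*n+L*u
def tcp(th,phi,g,side,t,slide=0):
    """side=+1: front finger touches; -1: rear finger touches; returns TCP (s,z above plate), clearance of other finger"""
    f=fl(th,slide); m=np.array([np.cos(phi),-np.sin(phi)]);a=np.array([-np.sin(phi),-np.cos(phi)])
    cap=np.array([f(L,w) for L in(145,175) for w in(-15,15)])
    if side>0: pm=(cap@m).max()-g/2
    else: pm=(cap@m).min()+g/2
    pa=f(175,15)@a+t
    T=pm*m+pa*a
    # outline sampled, part that lies between finger tips
    out=[]
    for L0,L1,w in((0,108,20),(108,117,15),(117,145,12.5),(145,175,15)):
        for L in np.linspace(L0,L1,30): out+= [f(L,w),f(L,-w)]
    out=np.array(out); o=out[out@a<pa+1]
    return T,(T@m+g/2-(o@m).max(), (o@m).min()-(T@m-g/2))
def plan(steps):  # steps: (th_deg,phi_deg,gap,side,t[,slide])
    s=env.state()
    for st in steps:
        th,ph=np.radians(st[:2]); T,cl=tcp(th,ph,*st[2:])
        pos=C0+DIR*T[0]+np.array([0,0,T[1]])
        print(st,"pos",pos.round(1),"clear f/r",np.round(cl,1),"row",rel(pos,goal(YAW,ph),s).tolist())
E
python3 - <<'E'
from h import *
print(env.state()["eef_pos"],env.state()["opening"])
plan([(x,x,35,-1,25) for x in (-0.7,0,1.5,3,4.5,6)])
E
```

```text
[ 520.36944438 -122.21723447  179.1432    ] 0.43341762000527456
(-0.7, -0.7, 35, -1, 25) pos [ 519.8 -123.3  179.8] clear f/r [5. 0.] row [-1.2, -0.6, 0.4, 0.1, -0.1, -0.8]
(0, 0, 35, -1, 25) pos [ 520.  -121.5  180. ] clear f/r [5. 0.] row [0.7, -0.9, 0.4, 0.1, -0.1, -0.1]
(1.5, 1.5, 35, -1, 25) pos [ 520.3 -117.6  180.4] clear f/r [5. 0.] row [4.6, -1.3, 0.5, 0.1, -0.1, 1.4]
(3, 3, 35, -1, 25) pos [ 520.5 -113.7  180.7] clear f/r [5. 0.] row [8.6, -1.6, 0.5, 0.1, -0.1, 2.9]
(4.5, 4.5, 35, -1, 25) pos [ 520.8 -109.7  180.9] clear f/r [ 5. -0.] row [12.5, -1.8, 0.5, 0.1, -0.1, 4.4]
(6, 6, 35, -1, 25) pos [ 521.1 -105.8  181. ] clear f/r [ 5. -0.] row [16.5, -1.9, 0.5, 0.1, -0.1, 5.9]
```

```bash
python3 -m crank '[[-1.7,-0.6,0,0,0,0],[-1.7,-0.6,0,0,0,0],[-1.7,-0.6,0,0,0,0]]' 0.37
python3 - <<'E'
from h import *
plan([(x,x,35,-1,25) for x in (1.5,3,4.5,6,7.5)])
E
```

```text
t: 4.7
eef_pos: [520.3, -124.0, 179.9]
tcp_rot: [-1.572, 0.001, 1.498]
ft_force: [-0.9, -0.6, -0.1]
opening: 0.372
(1.5, 1.5, 35, -1, 25) pos [ 520.3 -117.6  180.4] clear f/r [5. 0.] row [6.4, -0.5, 0.5, 0.1, -0.1, 1.4]
(3, 3, 35, -1, 25) pos [ 520.5 -113.7  180.7] clear f/r [5. 0.] row [10.3, -0.9, 0.5, 0.1, -0.1, 2.9]
(4.5, 4.5, 35, -1, 25) pos [ 520.8 -109.7  180.9] clear f/r [ 5. -0.] row [14.3, -1.1, 0.5, 0.1, -0.1, 4.4]
(6, 6, 35, -1, 25) pos [ 521.1 -105.8  181. ] clear f/r [ 5. -0.] row [18.2, -1.2, 0.5, 0.1, -0.1, 5.9]
(7.5, 7.5, 35, -1, 25) pos [ 521.4 -101.8  181. ] clear f/r [5. 0.] row [22.2, -1.2, 0.5, 0.1, -0.1, 7.4]
```

```bash
python3 -m crank '[[3,0,0,0,0,0.5],[6.4,-0.5,0.4,0,0,1.4],[10.3,-0.9,0.5,0.1,0,2.9],[14.3,-1.1,0.5,0.1,0,4.4],[18.2,-1.2,0.5,0.1,0,5.9]]'
python3 - <<'E'
from h import *
p,d=vision.read_camera("scene"); crop(p,205,320,125,260,4.5,"pics/s3.png")
plan([(x,x,35,-1,25) for x in (7.5,9,10.5,12,13.5)])
E
```

```text
t: 5.2
eef_pos: [521.1, -105.3, 181.1]
tcp_rot: [-1.571, 0.106, 1.498]
ft_force: [0.3, -0.3, -0.4]
opening: 0.369
(7.5, 7.5, 35, -1, 25) pos [ 521.4 -101.8  181. ] clear f/r [5. 0.] row [2.8, -0.2, -0.1, -0.0, -0.1, 1.4]
(9, 9, 35, -1, 25) pos [521.7 -97.9 180.9] clear f/r [ 5. -0.] row [6.8, -0.6, -0.1, -0.0, -0.1, 2.9]
(10.5, 10.5, 35, -1, 25) pos [521.9 -93.9 180.7] clear f/r [ 5. -0.] row [10.7, -0.8, -0.1, -0.0, -0.1, 4.4]
(12, 12, 35, -1, 25) pos [522.2 -90.  180.4] clear f/r [ 5. -0.] row [14.7, -0.9, -0.1, -0.0, -0.1, 5.9]
(13.5, 13.5, 35, -1, 25) pos [522.5 -86.1 179.9] clear f/r [ 5. -0.] row [18.6, -0.9, -0.1, -0.0, -0.1, 7.4]
```

View pics/s3.png

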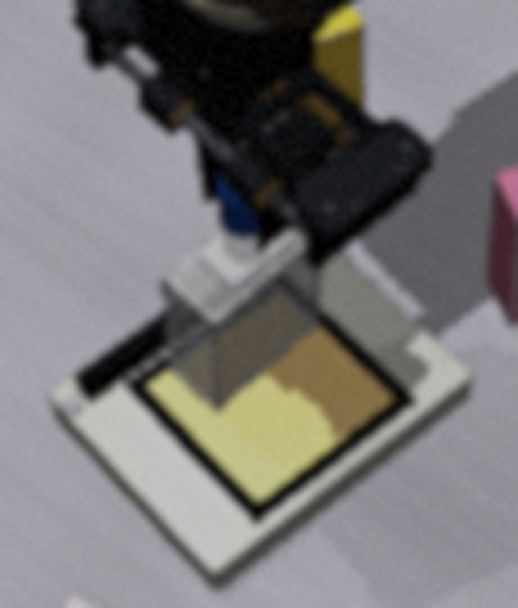

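```bash
python3 -m crank '[[2.8,-0.2,0,0,0,1.4],[6.8,-0.6,0,0,0,2.9],[10.7,-0.8,0,0,0,4.4],[14.7,-0.9,0,0,0,5.9],[18.6,-0.9,0,0,0,7.4]]'
python3 - <<'E'
from h import *
plan([(x,x,35,-1,25) for x in (14.5,15.5,16.5,17.5,18.5)]+[(21,21,35,1,25)])
E
```

```text
t: 5.75
eef_pos: [522.4, -85.7, 180.0]
tcp_rot: [-1.571, 0.238, 1.499]
ft_force: [0.1, 0.7, 0.9]
opening: 0.369
(14.5, 14.5, 35, -1, 25) pos [522.7 -83.5 179.6] clear f/r [ 5. -0.] row [2.3, -0.1, -0.1, -0.0, -0.1, 0.9]
(15.5, 15.5, 35, -1, 25) pos [522.9 -80.9 179.2] clear f/r [5. 0.] row [4.9, -0.3, -0.1, -0.0, -0.1, 1.9]
(16.5, 16.5, 35, -1, 25) pos [523.  -78.3 178.8] clear f/r [ 5. -0.] row [7.5, -0.5, -0.1, -0.0, -0.1, 2.9]
(17.5, 17.5, 35, -1, 25) pos [523.2 -75.7 178.3] clear f/r [ 5. -0.] row [10.2, -0.7, -0.1, -0.0, -0.1, 3.9]
(18.5, 18.5, 35, -1, 25) pos [523.4 -73.1 177.8] clear f/r [5. 0.] row [12.8, -0.8, -0.1, -0.0, -0.1, 4.9]
(21, 21, 35, 1, 25) pos [523.5 -71.4 178.1] clear f/r [0. 5.] row [14.4, -1.5, -0.1, -0.0, -0.1, 7.4]
```

```bash
python3 -m crank '[[2.3,-0.1,0,0,0,0.9],[4.9,-0.3,0,0,0,1.9],[7.5,-0.5,0,0,0,2.9],[10.2,-0.7,0,0,0,3.9],[12.8,-0.8,0,0,0,4.9]]' 0.36
python3 - <<'E'
from h import *
p,d=vision.read_camera("wrist"); crop(p,180,390,140,320,3.5,"pics/w4.png")
plan([(21,21,34.5,1,25)]+[(x,x,34.5,1,25) for x in (21,23,24.5,26,27.5,29)])
E
```

```text
t: 6.25
eef_pos: [523.3, -73.0, 177.7]
tcp_rot: [-1.571, 0.324, 1.498]
ft_force: [-0.0, -0.4, -0.6]
opening: 0.358
(21, 21, 34.5, 1, 25) pos [523.5 -71.1 178. ] clear f/r [0.  4.5] row [1.2, -0.9, -0.2, -0.0, -0.1, 2.4]
(21, 21, 34.5, 1, 25) pos [523.5 -71.1 178. ] clear f/r [0.  4.5] row [1.2, -0.9, -0.2, -0.0, -0.1, 2.4]
(23, 23, 34.5, 1, 25) pos [523.9 -66.  176.8] clear f/r [-0.   4.5] row [6.4, -1.3, -0.2, -0.0, -0.1, 4.4]
(24.5, 24.5, 34.5, 1, 25) pos [524.2 -62.2 175.7] clear f/r [-0.   4.5] row [10.4, -1.6, -0.2, -0.0, -0.1, 5.9]
(26, 26, 34.5, 1, 25) pos [524.5 -58.4 174.6] clear f/r [0.  4.5] row [14.4, -1.7, -0.2, -0.0, -0.1, 7.4]
(27.5, 27.5, 34.5, 1, 25) pos [524.7 -54.6 173.3] clear f/r [-0.   4.5] row [18.3, -1.7, -0.2, -0.0, -0.1, 8.9]
(29, 29, 34.5, 1, 25) pos [525.  -50.9 172. ] clear f/r [-0.   4.5] row [22.3, -1.6, -0.2, -0.0, -0.1, 10.4]
```

View pics/w4.png

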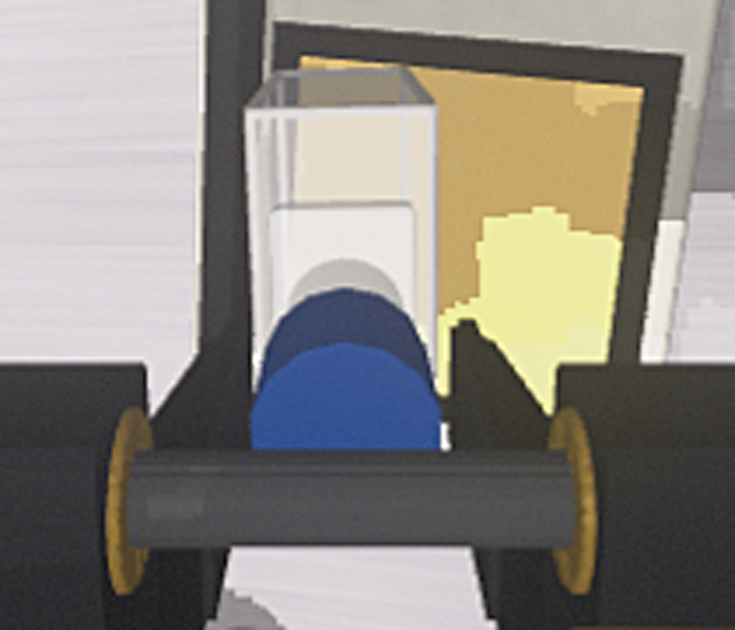

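The wrist view shows the cap (centre at crop (345,400)) against the rear finger, with a small gap to the front finger at (455,330). Flask and tool are tilting together, so I'll continue through the balance point.

```bash
python3 -m crank '[[1.2,-0.9,0,0,0,1.2],[2.5,-0.9,0,0,0,2.4],[6.4,-1.3,0,0,0,4.4],[10.4,-1.6,0,0,0,5.9],[14.4,-1.7,0,0,0,7.4]]'
python3 - <<'E'
from h import *
p,d=vision.read_camera("wrist"); crop(p,180,390,140,320,3.5,"pics/w5.png")
plan([(x,x,34.5,1,25) for x in (27.5,29,30.5,32,33.5)])
E
```

```text
t: 6.8
eef_pos: [524.3, -58.2, 174.5]
tcp_rot: [-1.571, 0.456, 1.499]
ft_force: [-0.3, -0.5, 0.5]
opening: 0.361
(27.5, 27.5, 34.5, 1, 25) pos [524.7 -54.6 173.3] clear f/r [-0.   4.5] row [3.0, -0.6, -0.3, -0.0, -0.0, 1.3]
(29, 29, 34.5, 1, 25) pos [525.  -50.9 172. ] clear f/r [-0.   4.5] row [6.9, -1.0, -0.3, -0.0, -0.0, 2.8]
(30.5, 30.5, 34.5, 1, 25) pos [525.2 -47.2 170.5] clear f/r [-0.   4.5] row [10.9, -1.4, -0.3, -0.0, -0.0, 4.3]
(32, 32, 34.5, 1, 25) pos [525.5 -43.6 169. ] clear f/r [-0.   4.5] row [14.8, -1.6, -0.3, -0.0, -0.0, 5.8]
(33.5, 33.5, 34.5, 1, 25) pos [525.8 -40.  167.4] clear f/r [0.  4.5] row [18.8, -1.7, -0.3, -0.0, -0.0, 7.3]
```

View pics/w5.png

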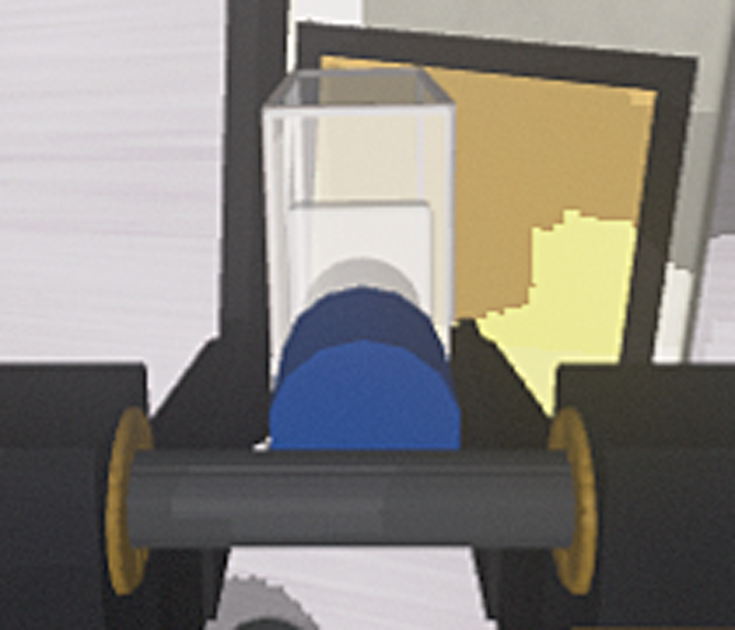

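The cap (crop (365,400)) now rests on the front finger, so the handover worked. I'll keep lowering at the same pace.

```bash
python3 -m crank '[[3,-0.6,-0.2,0,0,1.3],[6.9,-1,-0.3,0,0,2.8],[10.9,-1.4,-0.3,0,0,4.3],[14.8,-1.6,-0.3,0,0,5.8],[18.8,-1.7,-0.3,0,0,7.3]]'
python3 - <<'E'
from h import *
plan([(x,x,34.5,1,25) for x in (35,36.5,38,39.5,41)])
E
```

```text
t: 7.35
eef_pos: [525.8, -39.9, 167.3]
tcp_rot: [-1.57, 0.585, 1.5]
ft_force: [-0.8, -0.6, 0.7]
opening: 0.359
(35, 35, 34.5, 1, 25) pos [526.  -36.4 165.6] clear f/r [-0.   4.5] row [3.8, -0.6, 0.0, -0.0, -0.0, 1.5]
(36.5, 36.5, 34.5, 1, 25) pos [526.3 -32.9 163.8] clear f/r [-0.   4.5] row [7.8, -1.0, 0.1, -0.0, -0.0, 3.0]
(38, 38, 34.5, 1, 25) pos [526.5 -29.4 161.9] clear f/r [0.  4.5] row [11.8, -1.4, 0.1, -0.0, -0.0, 4.5]
(39.5, 39.5, 34.5, 1, 25) pos [526.7 -26.  159.9] clear f/r [-0.   4.5] row [15.7, -1.6, 0.1, -0.0, -0.0, 6.0]
(41, 41, 34.5, 1, 25) pos [527.  -22.6 157.8] clear f/r [-0.   4.5] row [19.7, -1.7, 0.1, -0.0, -0.0, 7.5]
```

```bash
python3 -m crank '[[3.8,-0.6,0,0,0,1.5],[7.8,-1,0,0,0,3],[11.8,-1.4,0.1,0,0,4.5],[15.7,-1.6,0.1,0,0,6],[19.7,-1.7,0.1,0,0,7.5]]'
python3 - <<'E'
from h import *
plan([(x,x,34.5,1,25) for x in (42.5,44,45.5,47,48.5)]); print(env.state()["joints"].round(2))
E
```

```text
t: 7.85
eef_pos: [527.0, -22.4, 157.7]
tcp_rot: [-1.57, 0.718, 1.5]
ft_force: [-0.7, 0.6, 1.0]
opening: 0.359
(42.5, 42.5, 34.5, 1, 25) pos [527.2 -19.3 155.6] clear f/r [-0.   4.5] row [3.7, -0.5, -0.0, -0.0, -0.0, 1.4]
(44, 44, 34.5, 1, 25) pos [527.5 -16.1 153.4] clear f/r [-0.   4.5] row [7.6, -1.0, -0.0, -0.0, -0.0, 2.9]
(45.5, 45.5, 34.5, 1, 25) pos [527.7 -12.9 151. ] clear f/r [-0.   4.5] row [11.6, -1.3, 0.0, -0.0, -0.0, 4.4]
(47, 47, 34.5, 1, 25) pos [527.9  -9.8 148.6] clear f/r [-0.   4.5] row [15.6, -1.5, 0.0, -0.0, -0.0, 5.9]
(48.5, 48.5, 34.5, 1, 25) pos [528.1  -6.7 146.1] clear f/r [-0.   4.5] row [19.5, -1.6, 0.0, -0.0, -0.0, 7.4]
[ 0.16  0.56  1.84 -0.8   1.1  -0.83]
```

```bash
python3 -m crank '[[3.7,-0.5,0,0,0,1.4],[7.6,-1,0,0,0,2.9],[11.6,-1.3,0,0,0,4.4],[15.6,-1.5,0,0,0,5.9],[15.6,-1.5,0,0,0,5.9]]'
python3 - <<'E'
from h import *
print(env.state()["joints"].round(2))
p,d=vision.read_camera("wrist"); cv2.imwrite("pics/w6.png",p)
p,d=vision.read_camera("scene"); crop(p,180,320,125,260,4.5,"pics/s6.png")
plan([(47,47,g,1,25) for g in (34.5,40,50,60,70,80,90)]); plan([(90,47,g,1,20) for g in (60,70,80,90)])
E
```

```text
t: 8.35
eef_pos: [527.8, -9.1, 147.7]
tcp_rot: [-1.568, 0.823, 1.502]
ft_force: [0.2, -0.3, -0.7]
opening: 0.36
[ 0.22  0.62  1.83 -0.86  1.18 -0.73]
(47, 47, 34.5, 1, 25) pos [527.9  -9.8 148.6] clear f/r [-0.   4.5] row [-0.3, -0.0, 0.0, -0.0, 0.0, -0.0]
(47, 47, 40, 1, 25) pos [527.8 -11.6 150.6] clear f/r [-0. 10.] row [-3.0, -0.0, 0.0, -0.0, 0.0, -0.0]
(47, 47, 50, 1, 25) pos [527.5 -15.  154.2] clear f/r [-0. 20.] row [-8.0, -0.0, 0.0, -0.0, 0.0, -0.0]
(47, 47, 60, 1, 25) pos [527.3 -18.4 157.9] clear f/r [-0. 30.] row [-13.0, -0.0, 0.0, -0.0, 0.0, -0.0]
(47, 47, 70, 1, 25) pos [527.  -21.8 161.6] clear f/r [-0. 40.] row [-18.0, -0.0, 0.0, -0.0, 0.0, -0.0]
(47, 47, 80, 1, 25) pos [526.8 -25.2 165.2] clear f/r [-0. 50.] row [-23.0, -0.0, 0.0, -0.0, 0.0, -0.0]
(47, 47, 90, 1, 25) pos [526.6 -28.6 168.9] clear f/r [-0. 60.] row [-28.0, -0.0, 0.0, -0.0, 0.0, -0.0]
(90, 47, 60, 1, 20) pos [531.1  35.5  43.3] clear f/r [0. 3.] row [107.7, 38.5, -0.1, -0.0, 0.0, -0.0]
(90, 47, 70, 1, 20) pos [530.9  32.1  47. ] clear f/r [ 0. 13.] row [102.7, 38.5, -0.1, -0.0, 0.0, -0.0]
(90, 47, 80, 1, 20) pos [530.6  28.7  50.6] clear f/r [-0. 23.] row [97.7, 38.5, -0.1, -0.0, 0.0, -0.0]
(90, 47, 90, 1, 20) pos [530.4  25.3  54.3] clear f/r [ 0. 33.] row [92.7, 38.5, -0.1, -0.0, 0.0, -0.0]
```

View pics/w6.png

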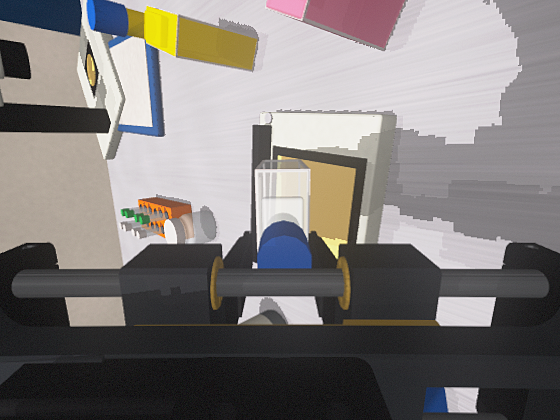

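View pics/s6.png

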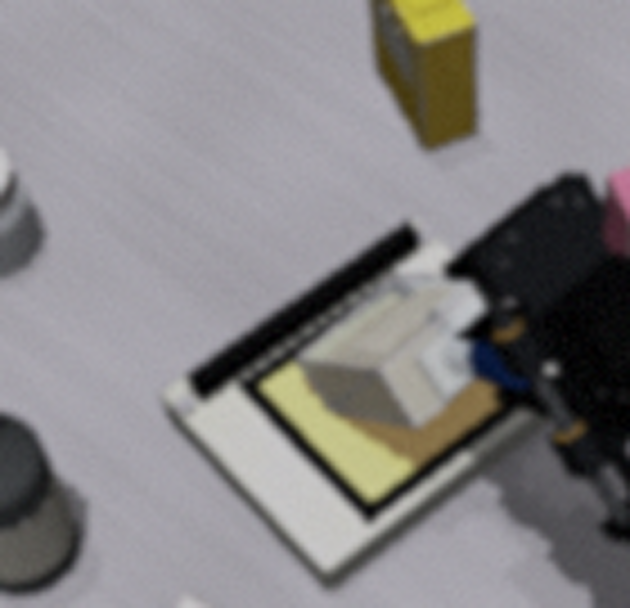

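```bash
python3 -m crank '[[-3.1,0,0,0,0,0],[-3.1,0,0,0,0,0]]' 0.425; python3 -m crank '[[-3.1,0,0,0,0,0],[-3.1,0,0,0,0,0]]' 0.49;python3 -m crank '[[-3.1,0,0,0,0,0],[-3.1,0,0,0,0,0]]' 0.555;python3 - <<'E'
from h import *
print(env.state()["joints"].round(2))
p,d=vision.read_camera("wrist"); cv2.imwrite("pics/w7.png",p)
plan([(47,47,52.7,1,25)])
E
```

```text
t: 8.65
eef_pos: [527.8, -12.1, 151.1]
tcp_rot: [-1.571, 0.821, 1.499]
ft_force: [-0.2, 0.6, -0.3]
opening: 0.422
t: 8.85
eef_pos: [527.8, -14.6, 153.9]
tcp_rot: [-1.572, 0.821, 1.498]
ft_force: [0.2, -0.9, -1.0]
opening: 0.485
t: 9.05
eef_pos: [527.6, -17.0, 156.6]
tcp_rot: [-1.572, 0.821, 1.497]
ft_force: [-0.3, -0.6, 0.6]
opening: 0.547
[ 0.21  0.6   1.83 -0.87  1.18 -0.75]
(47, 47, 52.7, 1, 25) pos [527.5 -15.9 155.2] clear f/r [-0.  22.7] row [1.5, 0.1, 0.2, -0.0, -0.1, -0.0]
```

View pics/w7.png

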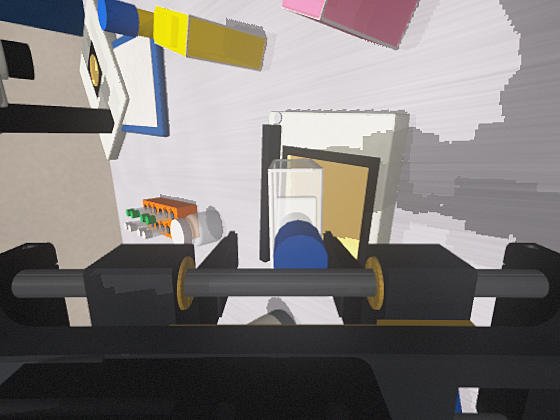

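The cap (302,245) stays on the front (right) finger as the gap widens. I'll widen it to 71 mm.

```bash
python3 -m crank '[[-2.8,0,0,0,0,0],[-2.8,0,0,0,0,0]]' 0.62; python3 -m crank '[[-2.8,0,0,0,0,0],[-2.8,0,0,0,0,0]]' 0.685;python3 -m crank '[[-2.8,0,0,0,0,0],[-2.8,0,0,0,0,0]]' 0.75;python3 - <<'E'
from h import *
print(env.state()["joints"].round(2))
p,d=vision.read_camera("wrist"); cv2.imwrite("pics/w8.png",p)
p,d=vision.read_camera("scene"); crop(p,180,320,125,260,4.5,"pics/s8.png")
plan([(47,47,71,1,25)]+[(x,47,71,1,25) for x in (49,51,53,55,57)]+[(90,47,71,1,20)])
E
```

```text
t: 9.3
eef_pos: [527.5, -19.0, 158.7]
tcp_rot: [-1.572, 0.821, 1.497]
ft_force: [0.2, -0.1, -0.2]
opening: 0.614
t: 9.5
eef_pos: [527.4, -21.0, 161.0]
tcp_rot: [-1.573, 0.82, 1.497]
ft_force: [-0.3, -0.2, -0.4]
opening: 0.679
t: 9.7
eef_pos: [527.3, -23.1, 163.3]
tcp_rot: [-1.573, 0.82, 1.496]
ft_force: [-0.3, 0.3, -0.2]
opening: 0.743
[ 0.2   0.59  1.83 -0.87  1.18 -0.76]
(47, 47, 71, 1, 25) pos [527.  -22.2 161.9] clear f/r [-0. 41.] row [1.4, 0.2, 0.3, -0.0, -0.1, -0.0]
(49, 47, 71, 1, 25) pos [527.3 -18.  157.5] clear f/r [ 0.  40.1] row [7.5, 0.2, 0.3, -0.0, -0.1, -0.0]
(51, 47, 71, 1, 25) pos [527.6 -13.9 152.9] clear f/r [-0.  39.1] row [13.6, 0.3, 0.3, -0.0, -0.1, -0.0]
(53, 47, 71, 1, 25) pos [527.9 -10.  148.2] clear f/r [ 0.  38.1] row [19.7, 0.7, 0.3, -0.0, -0.1, -0.0]
(55, 47, 71, 1, 25) pos [528.1  -6.3 143.4] clear f/r [-0.  37.1] row [25.8, 1.2, 0.4, -0.0, -0.1, -0.0]
(57, 47, 71, 1, 25) pos [528.4  -2.8 138.4] clear f/r [ 0.  36.2] row [31.9, 2.0, 0.4, -0.0, -0.1, -0.0]
(90, 47, 71, 1, 20) pos [530.8  31.8  47.3] clear f/r [-0. 14.] row [122.1, 38.8, 0.6, -0.0, -0.1, -0.0]
```

View pics/w8.png

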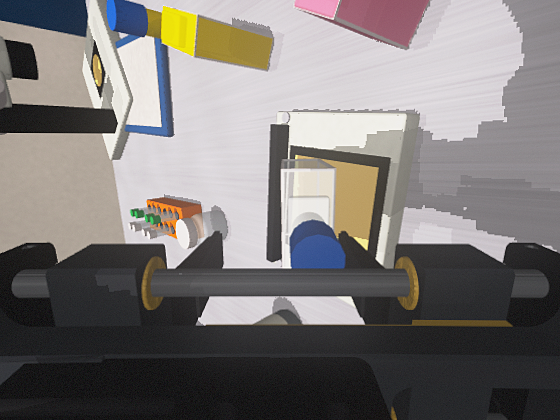

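View pics/s8.png

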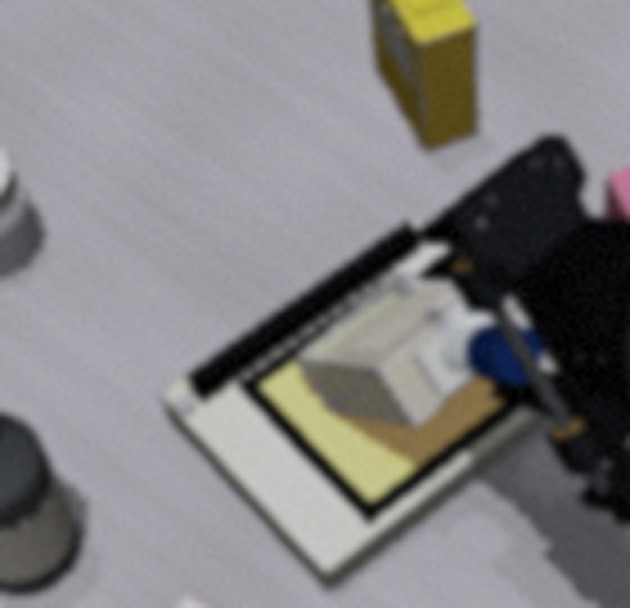

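```bash
python3 -m crank '[[3.5,0.2,0.2,0,0,0],[7.5,0.2,0.3,0,0,0],[12,0.3,0.3,0,0,0],[16.5,0.5,0.3,0,0,0],[21,0.8,0.3,0,0,0]]'
python3 - <<'E'
from h import *
plan([(x,47,71,1,25) for x in (53,54.5,56,57.5,59,60.5)])
E
```

```text
t: 10.3
eef_pos: [528.0, -8.9, 146.8]
tcp_rot: [-1.573, 0.821, 1.497]
ft_force: [-0.2, 0.0, -0.1]
opening: 0.746
(53, 47, 71, 1, 25) pos [527.9 -10.  148.2] clear f/r [ 0.  38.1] row [-1.8, -0.2, 0.0, -0.0, -0.1, -0.0]
(54.5, 47, 71, 1, 25) pos [528.1  -7.2 144.6] clear f/r [-0.  37.3] row [2.8, 0.2, 0.0, -0.0, -0.1, -0.0]
(56, 47, 71, 1, 25) pos [528.3  -4.5 140.9] clear f/r [ 0.  36.7] row [7.3, 0.8, 0.0, -0.0, -0.1, -0.0]
(57.5, 47, 71, 1, 25) pos [528.5  -1.9 137.2] clear f/r [ 0. 36.] row [11.8, 1.4, 0.0, -0.0, -0.1, -0.0]
(59, 47, 71, 1, 25) pos [528.6   0.6 133.3] clear f/r [ 0.  35.4] row [16.4, 2.2, 0.1, -0.0, -0.1, -0.0]
(60.5, 47, 71, 1, 25) pos [528.8   3.  129.4] clear f/r [ 0.  34.8] row [20.9, 3.0, 0.1, -0.0, -0.1, -0.0]
```

```bash
python3 -m crank '[[2.8,0.2,0,0,0,0],[7.3,0.8,0,0,0,0],[11.8,1.4,0,0,0,0],[16.4,2.2,0,0,0,0],[20.9,3,0,0,0,0]]'
python3 - <<'E'
from h import *
p,d=vision.read_camera("wrist"); cv2.imwrite("pics/w9.png",p)
p,d=vision.read_camera("scene"); crop(p,180,320,125,260,4.5,"pics/s9.png")
plan([(x,47,71,1,25) for x in (62,63.5,65,66.5,68)]);print(env.state()["joints"].round(2))
E
```

```text
t: 10.8
eef_pos: [528.9, 3.3, 129.1]
tcp_rot: [-1.573, 0.821, 1.497]
ft_force: [0.7, -0.5, -0.2]
opening: 0.749
(62, 47, 71, 1, 25) pos [529.    5.3 125.5] clear f/r [-0.  34.3] row [3.8, 0.9, -0.1, -0.0, -0.1, -0.0]
(63.5, 47, 71, 1, 25) pos [529.1   7.6 121.5] clear f/r [ 0.  33.7] row [8.3, 2.0, -0.0, -0.0, -0.1, -0.0]
(65, 47, 71, 1, 25) pos [529.3   9.7 117.4] clear f/r [ 0.  33.2] row [12.7, 3.2, -0.0, -0.0, -0.1, -0.0]
(66.5, 47, 71, 1, 25) pos [529.4  11.7 113.3] clear f/r [-0.  32.7] row [17.1, 4.5, -0.0, -0.0, -0.1, -0.0]
(68, 47, 71, 1, 25) pos [529.6  13.5 109.1] clear f/r [-0.  31.8] row [21.4, 6.0, -0.0, -0.0, -0.1, -0.0]
[ 0.24  0.65  1.82 -0.86  1.16 -0.69]
```

View pics/w9.png

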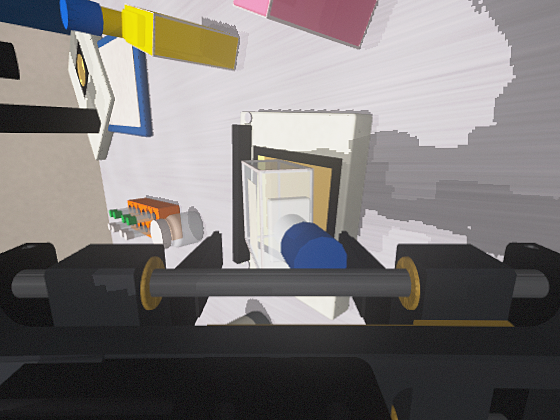

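View pics/s9.png

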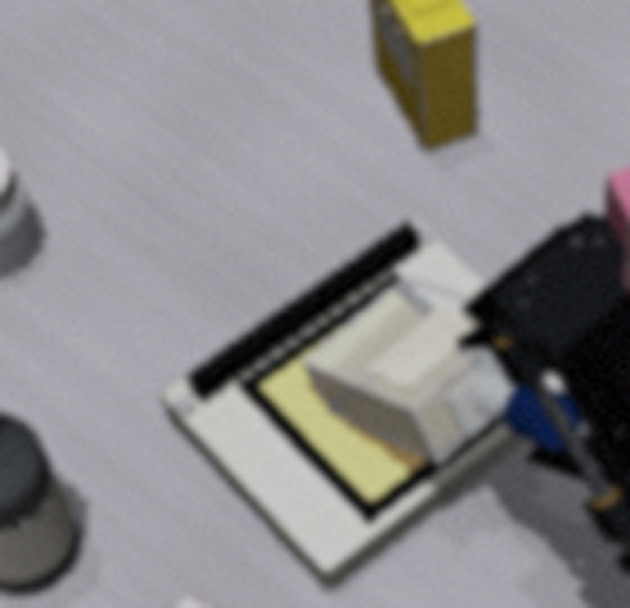

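```bash
python3 -m crank '[[3.8,0.9,0,0,0,0],[8.3,2,0,0,0,0],[12.7,3.2,0,0,0,0],[17.1,4.5,0,0,0,0],[21.4,6,0,0,0,0]]'
python3 - <<'E'
from h import *
plan([(x,47,71,1,25-(x-68)*.15) for x in (69.5,71,72.5,74,75.5)])
E
```

```text
t: 11.4
eef_pos: [529.5, 13.7, 108.7]
tcp_rot: [-1.572, 0.821, 1.498]
ft_force: [0.4, -0.4, 0.1]
opening: 0.75
(69.5, 47, 71, 1, 24.775) pos [529.7  15.5 105. ] clear f/r [-0.  30.8] row [3.9, 1.2, -0.0, -0.0, -0.1, -0.0]
(71, 47, 71, 1, 24.55) pos [529.8  17.3 100.9] clear f/r [-0.  29.7] row [8.2, 2.7, -0.0, -0.0, -0.1, -0.0]
(72.5, 47, 71, 1, 24.325) pos [529.9  19.   96.8] clear f/r [-0.  28.7] row [12.4, 4.3, -0.0, -0.0, -0.1, -0.0]
(74, 47, 71, 1, 24.1) pos [530.1  20.6  92.6] clear f/r [ 0.  27.6] row [16.5, 5.9, -0.0, -0.0, -0.1, -0.0]
(75.5, 47, 71, 1, 23.875) pos [530.2  22.1  88.3] clear f/r [-0.  26.5] row [20.7, 7.7, -0.0, -0.0, -0.1, -0.0]
```

```bash
python3 -m crank '[[3.9,1.2,0,0,0,0],[8.2,2.7,0,0,0,0],[12.4,4.3,0,0,0,0],[16.5,5.9,0,0,0,0],[20.7,7.7,0,0,0,0]]'
python3 - <<'E'
from h import *
p,d=vision.read_camera("wrist"); cv2.imwrite("pics/w10.png",p)
p,d=vision.read_camera("scene"); crop(p,180,320,125,260,4.5,"pics/s10.png")
plan([(x,47,71,1,25-(x-68)*.15) for x in (76.5,77.5,78.5,79.5,80.5,82,83,84,85,86,87,88,89,90,91,92)]);print(env.state()["joints"].round(2))
E
```

```text
t: 11.9
eef_pos: [530.1, 22.3, 88.0]
tcp_rot: [-1.572, 0.821, 1.498]
ft_force: [-0.6, 0.3, -1.4]
opening: 0.746
(76.5, 47, 71, 1, 23.725) pos [530.2  23.1  85.5] clear f/r [ 0.  25.6] row [2.2, 1.0, -0.2, -0.1, -0.0, -0.0]
(77.5, 47, 71, 1, 23.575) pos [530.3  23.9  82.6] clear f/r [ 0.  24.7] row [4.9, 2.3, -0.2, -0.1, -0.0, -0.0]
(78.5, 47, 71, 1, 23.425) pos [530.4  24.8  79.8] clear f/r [ 0.  23.8] row [7.5, 3.6, -0.1, -0.1, -0.0, -0.0]
(79.5, 47, 71, 1, 23.275) pos [530.4  25.5  76.9] clear f/r [ 0.  23.4] row [10.2, 5.0, -0.1, -0.1, -0.0, -0.0]
(80.5, 47, 71, 1, 23.125) pos [530.5  26.3  74. ] clear f/r [ 0.  22.5] row [12.8, 6.5, -0.1, -0.1, -0.0, -0.0]
(82, 47, 71, 1, 22.9) pos [530.5  27.3  69.7] clear f/r [ 0.  20.7] row [16.6, 8.7, -0.1, -0.1, -0.0, -0.0]
(83, 47, 71, 1, 22.75) pos [530.6  27.9  66.7] clear f/r [-0.  19.8] row [19.2, 10.3, -0.1, -0.1, -0.0, -0.0]
(84, 47, 71, 1, 22.6) pos [530.6  28.4  63.8] clear f/r [-0.  19.4] row [21.7, 11.8, -0.1, -0.1, -0.0, -0.0]
(85, 47, 71, 1, 22.45) pos [530.6  28.9  60.9] clear f/r [ 0.  17.8] row [24.2, 13.5, -0.1, -0.1, -0.0, -0.0]
(86, 47, 71, 1, 22.3) pos [530.7  29.3  57.9] clear f/r [-0.  16.8] row [26.6, 15.2, -0.1, -0.1, -0.0, -0.0]
(87, 47, 71, 1, 22.15) pos [530.7  29.7  55. ] clear f/r [-0.  15.8] row [29.0, 16.9, -0.1, -0.1, -0.0, -0.0]
(88, 47, 71, 1, 22.0) pos [530.7  30.   52.1] clear f/r [-0.  14.7] row [31.4, 18.7, -0.1, -0.1, -0.0, -0.0]
(89, 47, 71, 1, 21.85) pos [530.7  30.3  49.1] clear f/r [-0.  13.7] row [33.7, 20.5, -0.1, -0.1, -0.0, -0.0]
(90, 47, 71, 1, 21.7) pos [530.8  30.5  46.2] clear f/r [0.  8.9] row [36.1, 22.3, -0.1, -0.1, -0.0, -0.0]
(91, 47, 71, 1, 21.55) pos [530.8  30.7  43.2] clear f/r [0.  7.6] row [38.3, 24.2, -0.1, -0.1, -0.0, -0.0]
(92, 47, 71, 1, 21.4) pos [530.8  30.8  40.3] clear f/r [-0.   6.4] row [40.6, 26.1, -0.1, -0.1, -0.0, -0.0]
[ 0.27  0.72  1.82 -0.86  1.13 -0.63]
```

View pics/w10.png

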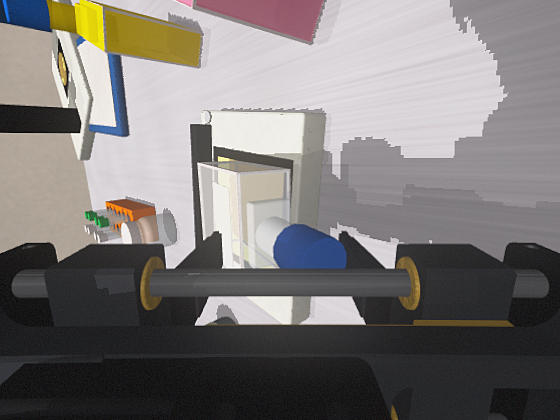

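View pics/s10.png

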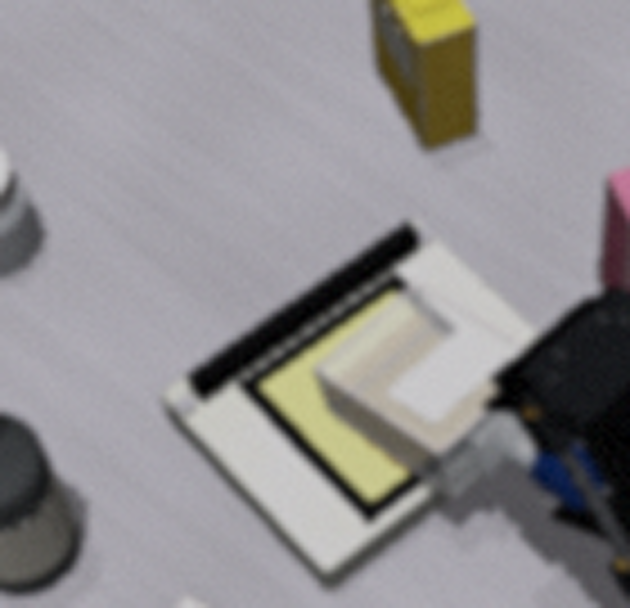

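```bash
python3 -m crank '[[2.2,1,0,0,0,0],[4.9,2.3,0,0,0,0],[7.5,3.6,0,0,0,0],[10.2,5,0,0,0,0],[12.8,6.5,0,0,0,0]]'
python3 - <<'E'
from h import *
p,d=vision.read_camera("wrist"); cv2.imwrite("pics/w11.png",p)
p,d=vision.read_camera("top"); crop(p,270,385,150,270,5,"pics/t11.png")
plan([(x,47,71,1,25-(x-68)*.15) for x in (81.5,82.5,83.5,84.5,85.5)])
E
```

```text
t: 12.5
eef_pos: [530.3, 26.3, 73.7]
tcp_rot: [-1.571, 0.821, 1.499]
ft_force: [0.2, 0.5, -0.2]
opening: 0.748
(81.5, 47, 71, 1, 22.975) pos [530.5  26.9  71.1] clear f/r [ 0.  21.5] row [2.2, 1.2, -0.3, -0.1, -0.0, -0.0]
(82.5, 47, 71, 1, 22.825) pos [530.5  27.6  68.2] clear f/r [-0.  20.5] row [4.8, 2.7, -0.3, -0.1, -0.0, -0.0]
(83.5, 47, 71, 1, 22.675) pos [530.6  28.1  65.3] clear f/r [ 0.  19.6] row [7.3, 4.3, -0.3, -0.1, -0.0, -0.0]
(84.5, 47, 71, 1, 22.525) pos [530.6  28.6  62.4] clear f/r [ 0.  18.6] row [9.8, 5.9, -0.3, -0.1, -0.0, -0.0]
(85.5, 47, 71, 1, 22.375) pos [530.7  29.1  59.4] clear f/r [-0.  17.6] row [12.3, 7.6, -0.3, -0.1, -0.0, -0.0]
```

View pics/w11.png

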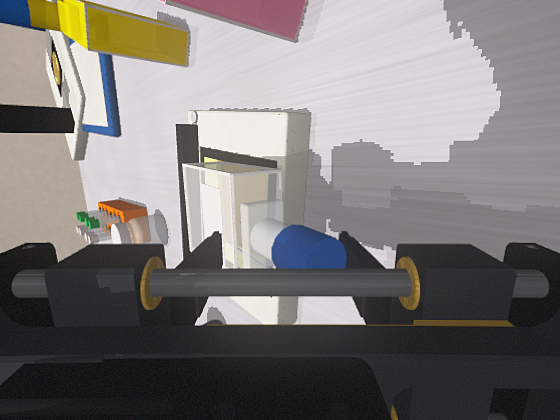

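View pics/t11.png

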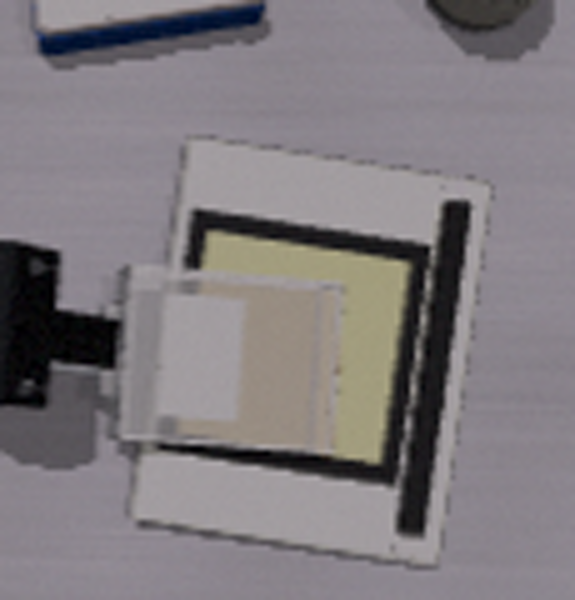

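```bash
python3 -m crank '[[2.2,1.2,0,0,0,0],[4.8,2.7,0,0,0,0],[7.3,4.3,0,0,0,0],[9.8,5.9,0,0,0,0],[12.3,7.6,0,0,0,0]]'
python3 - <<'E'
from h import *
p,d=vision.read_camera("wrist"); cv2.imwrite("pics/w12.png",p)
plan([(x,47,71,1,25-(x-68)*.15) for x in (86.2,87,87.7,88.5,89.2,90,91,92,93)])
E
```

```text
t: 13.1
eef_pos: [530.4, 29.2, 59.1]
tcp_rot: [-1.57, 0.821, 1.5]
ft_force: [0.4, 0.1, -0.9]
opening: 0.749
(86.2, 47, 71, 1, 22.27) pos [530.7  29.4  57.4] clear f/r [-0.  16.7] row [1.1, 0.8, -0.4, -0.1, 0.0, -0.0]
(87, 47, 71, 1, 22.15) pos [530.7  29.7  55. ] clear f/r [-0.  15.8] row [3.1, 2.2, -0.4, -0.1, 0.0, -0.0]
(87.7, 47, 71, 1, 22.044999999999998) pos [530.7  29.9  52.9] clear f/r [-0.  15.5] row [4.7, 3.4, -0.4, -0.1, 0.0, -0.0]
(88.5, 47, 71, 1, 21.925) pos [530.7  30.2  50.6] clear f/r [-0.  14.5] row [6.6, 4.8, -0.4, -0.1, 0.0, -0.0]
(89.2, 47, 71, 1, 21.82) pos [530.7  30.4  48.5] clear f/r [-0.   9.8] row [8.2, 6.1, -0.4, -0.1, 0.0, -0.0]
(90, 47, 71, 1, 21.7) pos [530.8  30.5  46.2] clear f/r [0.  8.9] row [10.1, 7.6, -0.4, -0.1, 0.0, -0.0]
(91, 47, 71, 1, 21.55) pos [530.8  30.7  43.2] clear f/r [0.  7.6] row [12.4, 9.5, -0.4, -0.1, 0.0, -0.0]
(92, 47, 71, 1, 21.4) pos [530.8  30.8  40.3] clear f/r [-0.   6.4] row [14.6, 11.4, -0.4, -0.1, 0.0, -0.0]
(93, 47, 71, 1, 21.25) pos [530.8  30.9  37.3] clear f/r [-0.  -1.5] row [16.8, 13.4, -0.4, -0.1, 0.0, -0.0]
```

View pics/w12.png

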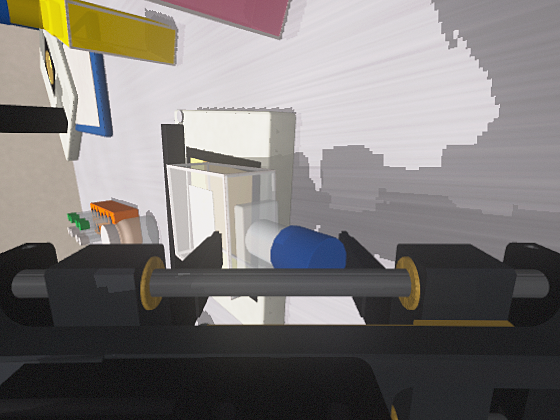

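```bash
python3 -m crank '[[1.1,0.8,0,0,0,0],[3.1,2.2,0,0,0,0],[4.7,3.4,0,0,0,0],[6.6,4.8,0,0,0,0],[8.2,6.1,0,0,0,0]]'; python3 -m crank '[[0.9,0.7,0,0,0,0],[1.9,1.4,0,0,0,0],[2.8,1.6,0,0,0,0],[3.8,1.6,0,0,0,0],[4.8,1.6,0,0,0,0]]'
python3 - <<'E'
from h import *
p,d=vision.read_camera("wrist"); cv2.imwrite("pics/w13.png",p)
p,d=vision.read_camera("scene"); crop(p,200,320,125,260,4.5,"pics/s13.png")
E
```

```text
t: 13.65
eef_pos: [530.3, 30.3, 48.3]
tcp_rot: [-1.569, 0.821, 1.5]
ft_force: [-0.6, -0.7, -1.2]
opening: 0.749
t: 14.15
eef_pos: [530.5, 32.5, 43.7]
tcp_rot: [-1.569, 0.821, 1.5]
ft_force: [1.3, 1.1, 0.3]
opening: 0.749
```

View pics/w13.png

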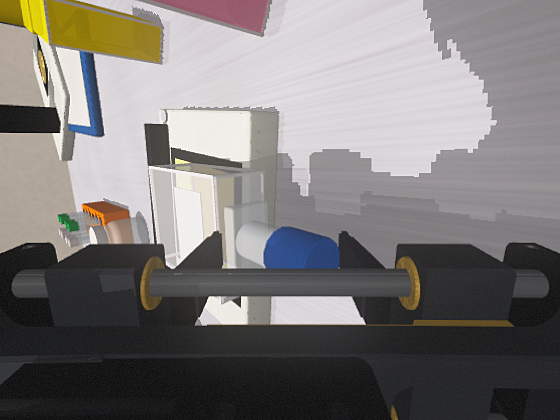

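View pics/s13.png

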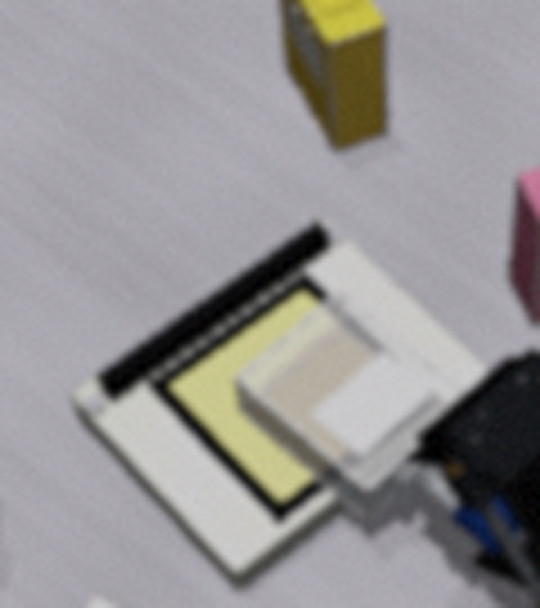

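```bash
python3 -m crank '[[0.5,-12,0,0,0,0],[0.5,-40,0,0,0,0],[0.5,-80,0,0,0,0],[0.5,-120,0,0,0,0],[0.5,-150,0,0,0,0]]'
python3 - <<'E'
from h import *
p,d=vision.read_camera("top"); cv2.imwrite("pics/t14f.png",p); crop(p,240,385,150,270,5,"pics/t14.png")
p,d=vision.read_camera("scene"); cv2.imwrite("pics/s14f.png",p); crop(p,200,350,150,280,5,"pics/s14.png")
E
```

```text
t: 14.75
eef_pos: [538.6, 144.7, 147.8]
tcp_rot: [-1.571, 0.819, 1.5]
ft_force: [-0.3, -0.1, 0.1]
opening: 0.746
```

View pics/t14.png

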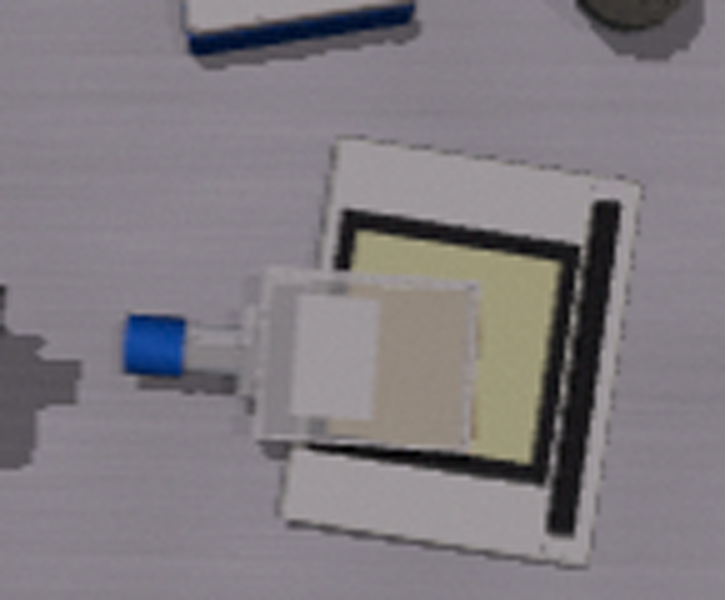

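View pics/s14.png

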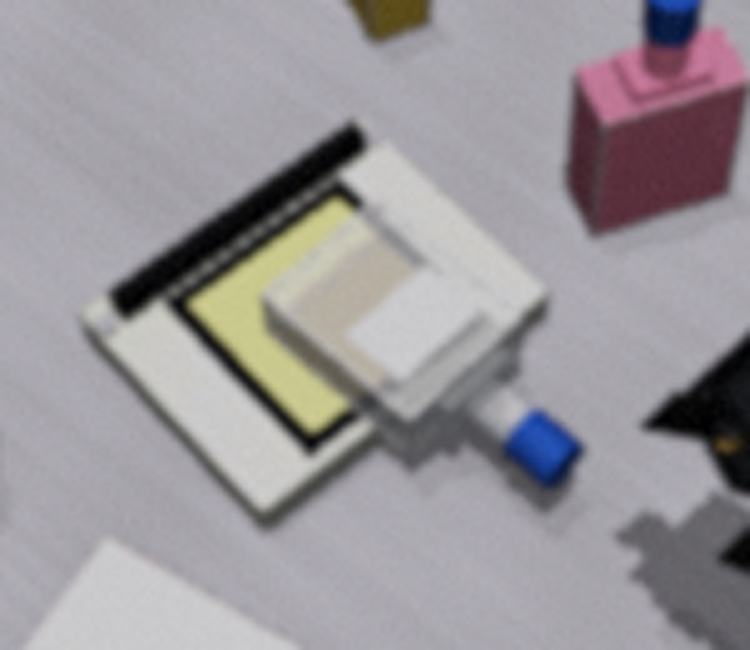

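Run:
```python
from h import *
np.set_printoptions(precision=1,suppress=True)
ct=vision.calibration("top"); cs=vision.calibration("scene")
B=onz(ct,up([(478,283),(470,450),(265,268),(255,438)],240,150,5),70); print(B)
v=B[0]-B[1]; print("yaw base",np.arctan2(v[1],v[0])); v=(B[2]+B[3]-B[0]-B[1]); print("axis yaw", np.arctan2(-v[0],v[1]), "base mid",(B[0]+B[1])/2)
print("cap end/start z55",onz(ct,up([(125,344),(185,345)],240,150,5),57))
print("scene cap end",onz(cs,up([(562,468)],200,150,5),50))
print("stop face z50",onz(ct,up([(594,202),(549,535)],240,150,5),50))
print("scene base corners", onz(cs,up([(372,215),(265,297)],200,150,5),70), "far(cap side) corners",onz(cs,up([(490,320),(405,385)],200,150,5),70))
print("row to push start", rel((534,110,140),goal(1.44,0)))
```

```text
[[ 562.  -103.2   70. ]
 [ 479.6 -100.2   70. ]
 [ 567.4    2.2   70. ]
 [ 483.4    5.5   70. ]]
yaw base -0.035483074595382254
axis yaw -0.04364595532277177 base mid [ 520.8 -101.7   70. ]
cap end/start z55 [[529.   71.5  57. ]
 [529.1  41.5  57. ]]
scene cap end [[531.8  70.6  50. ]]
stop face z50 [[ 605.7 -163.6   50. ]
 [ 437.8 -142.5   50. ]]
scene base corners [[ 489.3  -93.4   70. ]
 [ 563.  -101.2   70. ]] far(cap side) corners [[498.5  -4.6  70. ]
 [555.2 -12.3  70. ]]
row to push start [-18.4  31.9   3.    1.6   3.3 -46.8]
```

```bash
python3 -m crank '[[-3,4,0.5,0.3,0.6,-8],[-6,8,1,0.5,1.1,-16],[-9,12,1.5,0.8,1.7,-24],[-12,18,2,1.1,2.2,-32],[-15,25,2.5,1.3,2.8,-40]]' 0
python3 - <<'E'
from h import *
s=env.state(); print(s["joints"].round(2)); print(rel((530,102,110),goal(1.44,0)))
E
```

```text
t: 15.35
eef_pos: [535.0, 117.0, 142.6]
tcp_rot: [-1.578, 0.114, 1.447]
ft_force: [0.1, -0.3, 0.6]
opening: 0.386
[ 0.15  0.48  1.81 -0.15  0.88 -1.2 ]
[-11.7  34.2   3.4   0.4   0.5  -6.5]
```

```bash
python3 -m crank '[[-6,17,1.7,0.2,0.3,-4],[-11.7,34,3.4,0.4,0.5,-6.5],[-11.7,34,3.4,0.4,0.5,-6.5],[-11.7,34,3.4,0.4,0.5,-6.5]]' 0
python3 - <<'E'
from h import *
s=env.state(); print(s["opening"]);print(rel((530,102,40),goal(1.44,0)))
E
```

```text
t: 15.75
eef_pos: [529.8, 101.6, 110.0]
tcp_rot: [-1.571, 0.002, 1.438]
ft_force: [0.4, -0.1, 0.3]
opening: 0.057
0.05656262583258261
[ 0.6 70.  -0.2 -0.  -0.1 -0.1]
```

```bash
python3 -m crank '[[0.5,30,0,0,0,0],[0.5,55,0,0,0,0],[0.5,70,0,0,0,0],[0.5,70,0,0,0,0]]' 0
python3 - <<'E'
from h import *
p,d=vision.read_camera("wrist"); cv2.imwrite("pics/w15.png",p)
p,d=vision.read_camera("top"); crop(p,240,385,150,270,5,"pics/t15.png")
print(rel((530.5,88,40),goal(1.44,0)),rel((538.5,33,40),goal(1.44,0)))
E
```

```text
t: 16.15
eef_pos: [529.3, 102.7, 38.8]
tcp_rot: [-1.568, 0.003, 1.44]
ft_force: [-0.3, -0.9, -1.6]
opening: 0.009
[-14.4   0.7  -2.2   0.   -0.   -0.1] [-67.9   0.8 -17.4   0.   -0.   -0.1]
```

View pics/w15.png

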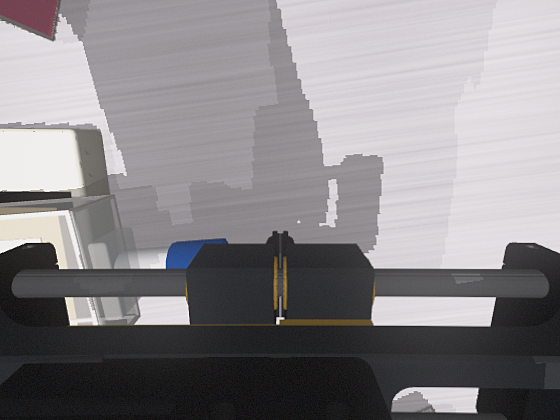

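View pics/t15.png

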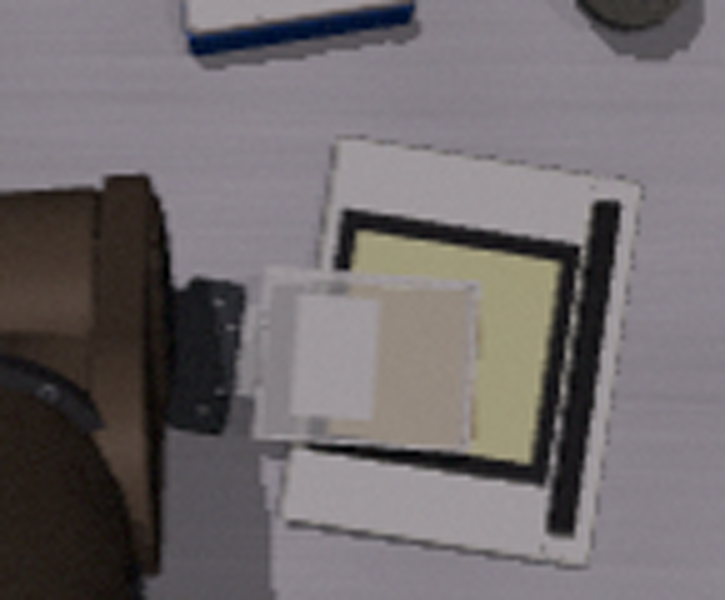

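```bash
python3 -m crank '[[-7,0,-2,0,0,0],[-12,0,-3,0,0,0],[-16,0,-3,0,0,0],[-20,0,-3,0,0,0],[-24,0,-4,0,0,0]]'; python3 -m crank '[[-4,0,-1,0,0,0],[-8,0,-2,0,0,0],[-12,0,-3,0,0,0],[-16,0,-4,0,0,0],[-20,0,-5,0,0,0]]'
python3 - <<'E'
from h import *
p,d=vision.read_camera("wrist"); cv2.imwrite("pics/w16.png",p)
p,d=vision.read_camera("scene"); crop(p,200,350,150,280,5,"pics/s16.png")
print(rel((538.5,33,40),goal(1.44,0)))
E
```

```text
t: 16.75
eef_pos: [531.0, 77.8, 40.9]
tcp_rot: [-1.571, 0.002, 1.439]
ft_force: [-0.2, 1.2, 1.1]
opening: 0.004
t: 17.25
eef_pos: [533.3, 57.0, 40.9]
tcp_rot: [-1.571, 0.002, 1.439]
ft_force: [-0.3, 1.0, 1.4]
opening: 0.003
[-22.9   1.   -8.2   0.   -0.1  -0.1]
```

View pics/w16.png

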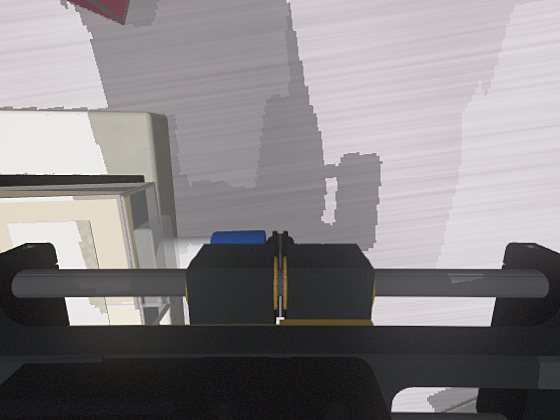

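View pics/s16.png

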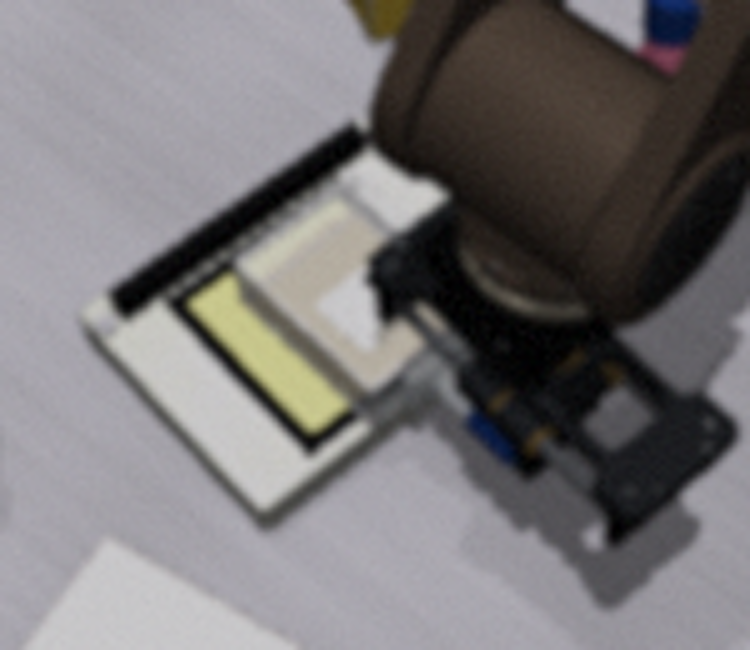

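```bash
python3 -m crank '[[-4,0,-1,0,0,0],[-8,0,-2,0,0,0],[-12,0,-3,0,0,0],[-15,0,-4,0,0,0],[-17,0,-5,0,0,0]]'
python3 - <<'E'
from h import *
np.set_printoptions(precision=1,suppress=True)
p,d=vision.read_camera("top"); crop(p,240,385,150,270,5,"pics/t17.png")
p,d=vision.read_camera("scene"); crop(p,200,350,150,280,5,"pics/s17.png")
print(rel((538.5,33,40),goal(1.44,0)))
E
```

```text
t: 17.85
eef_pos: [536.1, 39.0, 41.0]
tcp_rot: [-1.571, 0.002, 1.438]
ft_force: [-0.4, 0.5, -0.1]
opening: 0.006
[-5.7  1.  -3.1  0.  -0.1 -0.1]
```

View pics/t17.png

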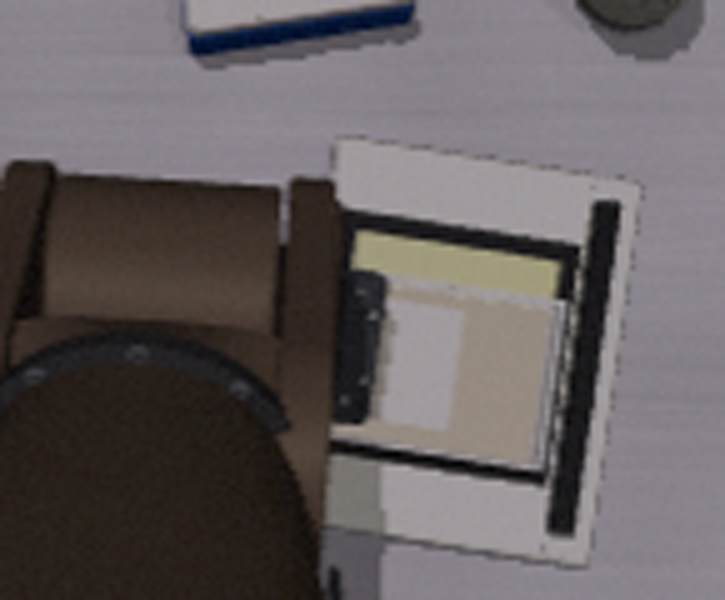

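View pics/s17.png

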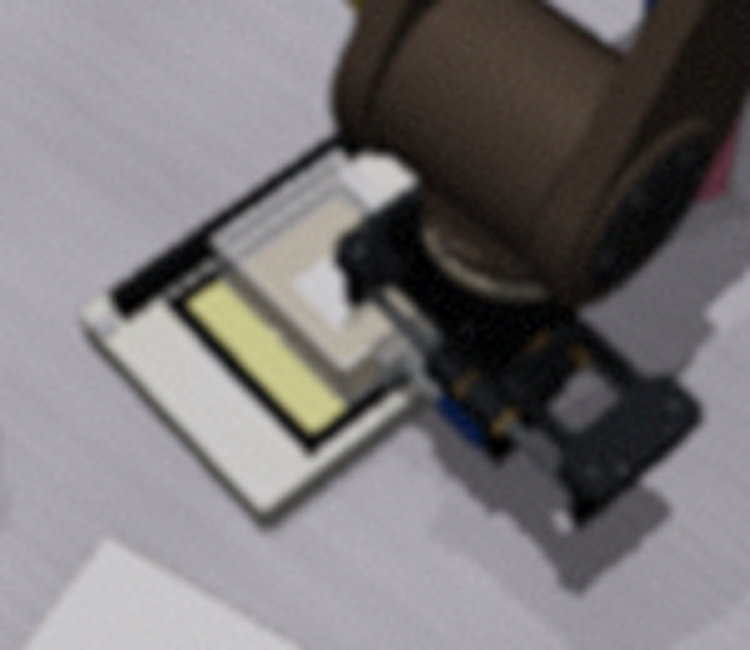

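Run:
```python
from h import *
np.set_printoptions(precision=1,suppress=True)
ct=vision.calibration("top")
B=onz(ct,up([(566,300),(547,470)],240,150,5),70); S=onz(ct,up([(594,202),(549,535)],240,150,5),50)
print(B,S); t=(S[0]-S[1])/np.linalg.norm(S[0]-S[1]); n=np.array([-t[1],t[0],0]); print("gaps",(B-S[1])@n,"yaw stop",np.arctan2(t[1],t[0]),"yaw base",np.arctan2(*(B[0]-B[1])[[1,0]]))
```

```text
[[ 554.4 -146.8   70. ]
 [ 470.5 -138.3   70. ]] [[ 605.7 -163.6   50. ]
 [ 437.8 -142.5   50. ]]
gaps [10.3  8.3] yaw stop -0.12525131049847574 yaw base -0.10151723195837657
```

```bash
python3 -m crank '[[-2.5,0,-0.5,0,0,0],[-5,0,-1,0,0,0],[-7,0,-1,0,0,0],[-8,0,-1.5,0,0,0]]';python3 -m crank '[[-1,0,0,0,0,0],[-1,0,0,0,0,0]]'; python3 -m crank '[[-1,0,0,0,0,0],[-1,0,0,0,0,0]]'
python3 - <<'E'
from h import *
np.set_printoptions(precision=2,suppress=True)
F=[env.state()["ft_force"]]
print(F, env.state()["moment"])
p,d=vision.read_camera("top"); crop(p,240,385,150,270,5,"pics/t18.png")
E
```

```text
t: 18.35
eef_pos: [536.5, 30.7, 41.0]
tcp_rot: [-1.571, 0.002, 1.438]
ft_force: [-1.2, 1.1, -1.1]
opening: 0.006
t: 18.55
eef_pos: [536.4, 29.6, 41.0]
tcp_rot: [-1.571, 0.002, 1.438]
ft_force: [-0.4, 0.4, -0.1]
opening: -0.0
t: 18.75
eef_pos: [536.2, 28.6, 41.0]
tcp_rot: [-1.571, 0.002, 1.438]
ft_force: [0.9, 0.6, 0.3]
opening: 0.005
[array([0.88, 0.55, 0.29])] [ 0.15  0.02 -0.02]
```

View pics/t18.png

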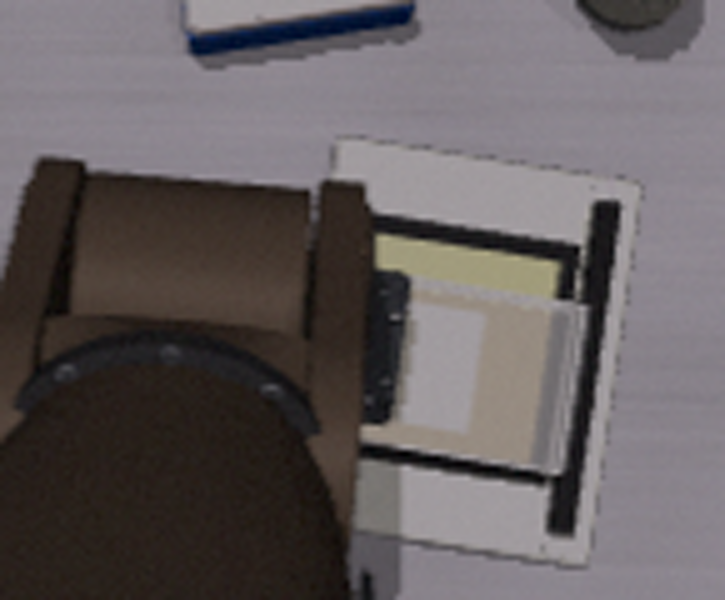

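```bash
for i in 1; do python3 -m crank '[[-0.7,0,-0.2,0,0,0],[-1.2,0,-0.3,0,0,0]]'; done; python3 -m crank '[[-1,0,-0.2,0,0,0],[-1,0,-0.2,0,0,0]]'
python3 - <<'E'
from h import *
np.set_printoptions(precision=2,suppress=True)
print(env.state()["ft_force"], env.state()["moment"])
E
```

```text
t: 19.0
eef_pos: [536.0, 28.2, 41.0]
tcp_rot: [-1.57, 0.001, 1.438]
ft_force: [-0.6, 13.0, 1.6]
opening: 0.004
t: 19.2
eef_pos: [535.7, 28.3, 41.0]
tcp_rot: [-1.57, 0.0, 1.437]
ft_force: [-1.0, 10.4, 1.3]
opening: 0.009
[-1.   10.43  1.34] [ 1.85  0.23 -0.01]
```

```bash
python3 -m crank '[[3,0,0,0,0,0],[15,0,0,0,0,0],[40,0,0,0,0,0],[60,-30,0,0,0,0],[60,-80,0,0,0,0]]'; python3 -m crank '[[40,-30,0,0,0,0],[85,-50,0,0,0,0],[130,-60,0,0,0,0],[175,-60,0,0,0,0],[175,-60,0,0,0,0]]'
python3 - <<'E'
from h import *
p,d=vision.read_camera("top"); cv2.imwrite("pics/t19f.png",p); crop(p,260,385,165,270,6,"pics/t19.png")
p,d=vision.read_camera("scene"); cv2.imwrite("pics/s19f.png",p); crop(p,200,330,150,260,6,"pics/s19.png")
E
```

```text
t: 19.7
eef_pos: [542.7, 90.0, 119.6]
tcp_rot: [-1.564, 0.001, 1.439]
ft_force: [1.2, -1.0, 0.9]
opening: 0.006
t: 20.2
eef_pos: [566.0, 268.6, 179.7]
tcp_rot: [-1.566, -0.0, 1.443]
ft_force: [0.3, -0.9, 0.0]
opening: 0.001
```

View pics/t19.png

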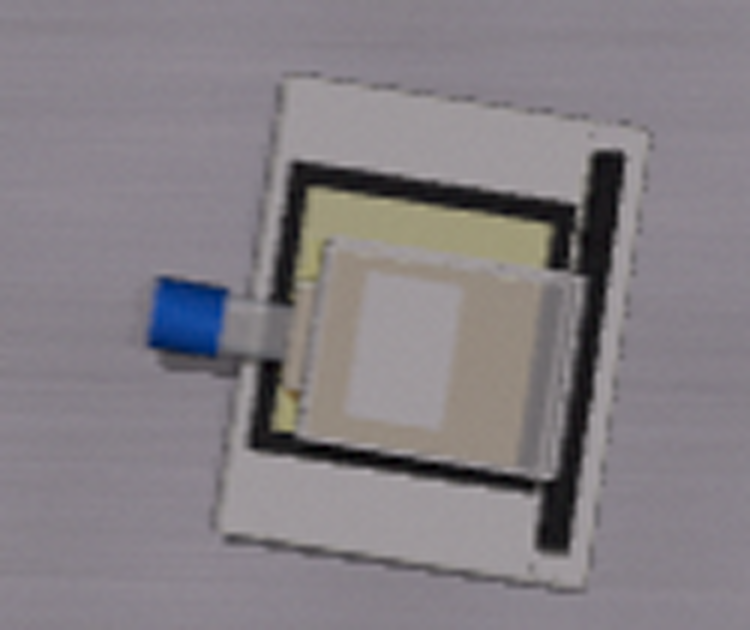

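View pics/s19.png

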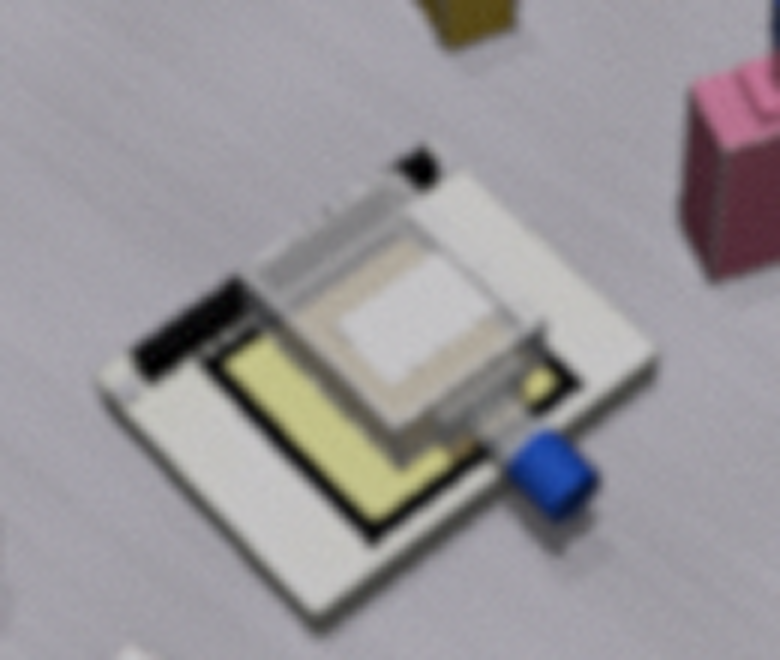

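Run:
```python
from h import *
np.set_printoptions(precision=1,suppress=True)
ct=vision.calibration("top")
U=lambda q:up(q,260,165,6)
# long edges of body top face, base top edge
B=onz(ct,U([(587,276),(554,480),(330,240),(298,435)]),70); S=onz(ct,U([(592,152),(537,550)]),50); S2=onz(ct,U([(625,152),(570,550)]),50)
t=(S[0]-S[1])/np.linalg.norm(S[0]-S[1]); n=np.array([-t[1],t[0],0])
an=lambda v:np.arctan2(v[1],v[0])
print("stop yaw",an(S[0]-S[1]),an(S2[0]-S2[1])," base yaw",an(B[0]-B[1]),"front",an(B[2]-B[3]),"sides",an(B[2]-B[0])-np.pi/2,an(B[3]-B[1])-np.pi/2)
print("gaps",(B-S[1])@n, "len",B)
C=onz(ct,U([(152,313),(222,321)]),55); print("cap",C,(C-S[1])@n)
cs=vision.calibration("scene"); U=lambda q:up(q,200,150,6)
B=onz(cs,U([(397,178),(243,275),(545,325),(395,425)]),70); print("scene base corners",B,an(B[1]-B[0]),an(B[3]-B[2]))
S=onz(cs,U([(436,180),(152,380)]),30);print("scene stop foot",S,an(S[1]-S[0]))
```

```text
stop yaw -0.12822192801933713 -0.12919346997814535  base yaw -0.15120605851214686 front -0.14646452874258 sides -0.12023974284046646 -0.15475678967468887
gaps [ -1.9   0.  104.9 106.4] len [[ 552.2 -158.3   70. ]
 [ 468.2 -145.5   70. ]
 [ 565.   -52.2   70. ]
 [ 484.6  -40.3   70. ]]
cap [[534.2  20.8  55. ]
 [531.4  -8.5  55. ]] [173.4 144. ]
scene base corners [[ 471.2 -139.3   70. ]
 [ 553.8 -155.2   70. ]
 [ 487.7  -37.9   70. ]
 [ 566.7  -53.3   70. ]] -0.19013204857295113 -0.19252749754717025
scene stop foot [[ 439.9 -146.1   30. ]
 [ 604.  -168.9   30. ]] -0.1375289279300146
```

```bash
python3 -m crank '[[-48,0,-6,0,0,0],[-96,0,-12,0,0,0],[-144,0,-18,0,0,0],[-192,0,-24,0,0,0],[-240,0,-30,0,0,0]]'
python3 - <<'E'
from h import *
print(rel((580,-110,150),goal(1.44,0)))
E
```

```text
t: 20.8
eef_pos: [563.4, 20.0, 179.3]
tcp_rot: [-1.564, 0.002, 1.44]
ft_force: [1.1, 0.1, -0.3]
opening: 0.002
[-1.267e+02  2.930e+01 -3.360e+01 -4.000e-01  0.000e+00 -1.000e-01]
```

```bash
python3 -m crank '[[-43,0,-11,0,0,0],[-86,0,-22,0,0,0],[-127,10,-34,0,0,0],[-127,29,-34,0,0,0],[-127,29,-34,0,0,0]]'
python3 - <<'E'
from h import *
import pickle
c=vision.calibration("wrist"); p,d=vision.read_camera("wrist"); cv2.imwrite("pics/w20.png",p); pickle.dump(c,open("pics/w20.pkl","wb"))
crop(p,100,460,0,260,2.2,"pics/w20c.png")
E
```

```text
t: 21.3
eef_pos: [578.6, -112.1, 148.3]
tcp_rot: [-1.56, 0.001, 1.437]
ft_force: [-1.0, -0.2, -0.4]
opening: 0.008
```

View pics/w20.png

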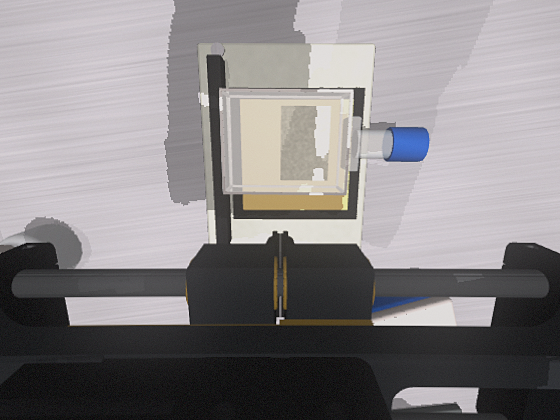

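View pics/w20c.png

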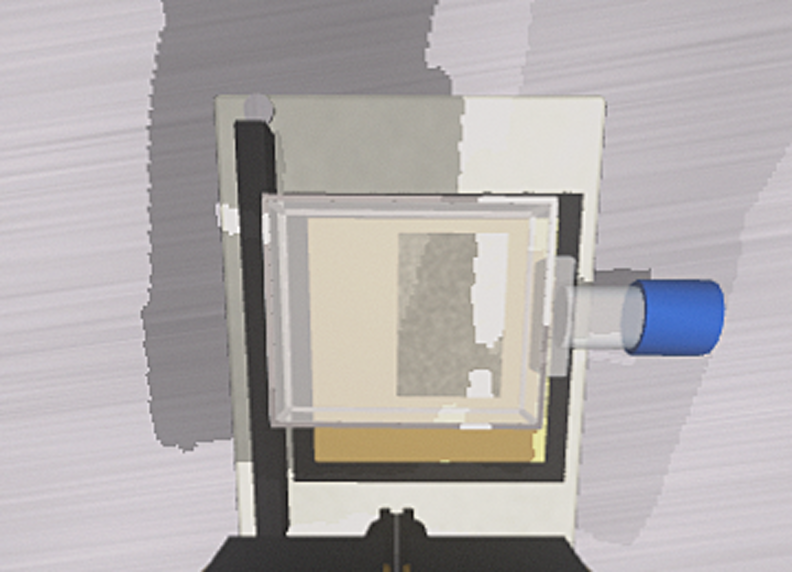

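Run:
```python
from h import *
import pickle
np.set_printoptions(precision=1,suppress=True)
p=cv2.imread("pics/w20.png"); c=pickle.load(open("pics/w20.pkl","rb"))
crop(p,205,285,70,210,5.5,"pics/w20d.png"); crop(p,310,440,70,210,5.5,"pics/w20e.png")
f=lambda q,z: onz(c,up(q,100,0,2.2),z)
an=lambda v:np.arctan2(v[1],v[0])
B=f([(262,196),(270,428),(557,196),(541,428)],70); print(B,"base",an(B[1]-B[0]),"front",an(B[3]-B[2]),"sides",an(B[2]-B[0])-np.pi/2,an(B[3]-B[1])-np.pi/2)
S=f([(270,121),(285,525)],50); print("stop",S,an(S[1]-S[0]))
W=f([(583,194),(565,480)],30); print("win",W,an(W[1]-W[0]))
W=f([(216,96),(604,96)],30); print("plate edge",W,an(W[1]-W[0])-np.pi/2)
```

```text
[[ 469.7 -147.2   70. ]
 [ 553.9 -159.8   70. ]
 [ 484.1  -41.8   70. ]
 [ 568.2  -54.5   70. ]] base -0.14859949340236983 front -0.1494979822800311 sides -0.1361514950978726 -0.13519345102727276
stop [[ 440.5 -142.8   50. ]
 [ 600.6 -165.6   50. ]] -0.1415910593322193
win [[480.1 -21.1  30. ]
 [602.8 -37.6  30. ]] -0.1338170178851634
plate edge [[ 423.2 -165.6   30. ]
 [ 444.5  -10.4   30. ]] -0.13652069391396138
```

View pics/w20d.png

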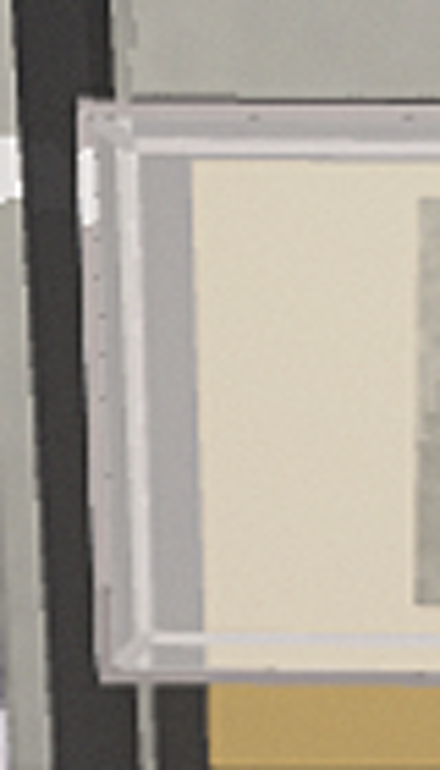

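View pics/w20e.png

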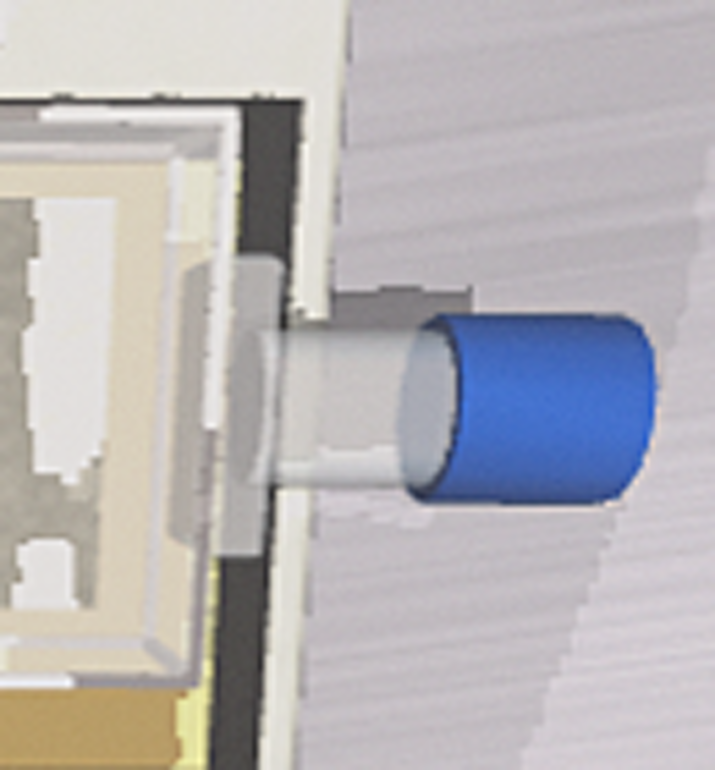

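```bash
python3 -m crank '[[0,-40,0,0,0,0],[40,-80,0,0,0,0],[85,-100,0,0,0,0],[130,-100,0,0,0,0],[175,-100,0,0,0,0]]'; python3 -m crank '[[45,0,0,0,0,0],[90,0,0,0,0,0],[130,0,0,0,0,0],[160,0,0,0,0,0],[160,0,0,0,0,0]]'
python3 - <<'E'
from h import *
p,d=vision.read_camera("top"); a=cv2.imread("pics/top0.png")
df=cv2.absdiff(p,a).max(2)
cv2.imwrite("pics/t21.png",p)
for n,(u0,u1,v0,v1) in dict(spare=(190,235,100,160),bottle=(350,392,118,160),jar=(420,460,178,215),dish=(132,172,176,216),tipbox=(270,328,115,165),marker=(132,152,238,298),pink=(282,320,272,325),yellow=(363,415,282,325)).items():
    r=df[v0:v1,u0:u1]; print(n,(r>40).sum())
E
```

```text
t: 21.85
eef_pos: [603.2, 64.9, 251.8]
tcp_rot: [-1.564, 0.001, 1.439]
ft_force: [1.0, -1.4, -1.0]
opening: 0.005
t: 22.35
eef_pos: [623.4, 227.5, 252.4]
tcp_rot: [-1.565, 0.0, 1.443]
ft_force: [0.7, -0.0, -0.7]
opening: 0.008
spare 557
bottle 94
jar 277
dish 1518
tipbox 1172
marker 1122
pink 306
yellow 255
```

View pics/t21.png

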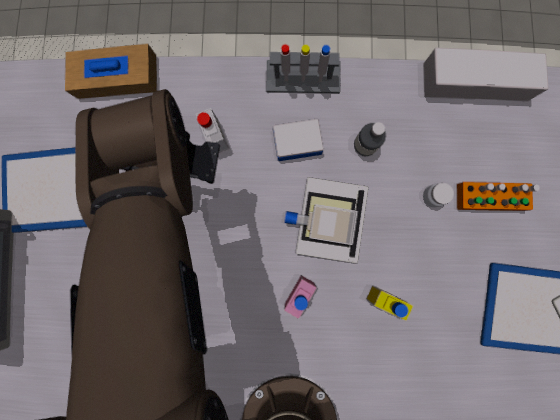

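The top view shows the flask lying at (330,220) with its base against the stop. The bystanders are where they were, except the dish and marker, which are hidden behind the arm; I never went near either. The tool is clear, so I'm handing in.

```bash
python3 -c "
from cell import job,env
print(env.state()['ft_force'],env.state()['qvel'].round(3)); print(job.job_done())"
```

```text
[-0.29850888 -0.13304795 -0.80149163] [-0.047 -0.011  0.024 -0.007 -0.007 -0.014]
the job is handed in; nothing more can be done
None
```

The flask now lies on its +y broad face on the window, with its base against the stop. I handed the job in at about 22 s with the robot well clear of it.

- **Tipping:** I held the fingers loosely around the cap with about 4 mm of slack and never gripped it. The rear finger pushed the flask past its balance point, and the front finger caught it and let it down to flat in small steps of 1–2° each. There was no sign of a drop or slam in the pictures or the forces.
- **Push to the stop:** I pushed the cap end back about 50 mm with the shut fingertips, until the force rose to about 13 N. That was the highest force I saw, then I backed off.
- **Flush and square:** In the close wrist view, the base edge runs along the foot of the stop, parallel to within about 0.005–0.01 rad.
- **Check that disagreed:** The coarser scene-camera estimate put the flask about 0.05 rad off square, and the top view about 0.02 rad. I trusted the sharper wrist view.
- **Sideways position:** The flask sits several mm to one side of the window's middle, as it did at the start. I did not correct this.
- **Bystanders:** The ones I could see in the last top picture look unmoved, judged by eye. The pixel comparison with the first picture was no use because the arm and shadows had changed it. The dish and marker were hidden behind the arm, but I never went near them.

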